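Close the pill dispenser and hold its key switch turned

ROBOT

A 6-joint arm with a two-finger parallel gripper is mounted at the origin on a cart in front of the work surface, level with it; the furniture and walls round the work are solid. World frame = base frame: x ahead of the robot, y to its left, z up, the work surface at z = 0. Lengths are in m, angles in degrees, forces in N, time in s.
With the tool pointing down it reaches from about 0.35 to 0.85 m from the base axis. Payload 8.1 kg.
Tool frame: the origin (TCP) lies midway between the tips of the shut fingers; the grasp point (between the pads) lies 19 mm behind it (manip.grip_depth is the x of the grasp point in the tool frame, in m); x points along the fingers, z is the direction in which the jaws open and shut, and the axes are right-handed (so a half turn about x gives the same grasp; the last joint's range is limited). The gripper opens to 85 mm and grips with 20 to 120 N. Pads are 22 mm wide; open, the fingers measure 114 mm over their backs; the gripper's body (76 mm by 85 mm) begins 54 mm behind the grasp point. The pads swing forward as they close: fully open they stand 13 mm farther back than shut.
Start: joints at [60.768, 7.471, 85.268, -0, 87.261, -4.893], TCP at [0.247, 0.547, 0.231] pointing down, gripper open.
Joint ranges: [-169.43, 169.43], [-51.17, 129.36], [1.28, 143.12], [-76.62, 256.62], [0, 156.53], [-152.29, 152.29]. Speed limits (degrees/s): [136.94, 136.94, 159.86, 180, 180, 180].

INTERFACE

Orientations are given as [roll, pitch, yaw] about the fixed x, y, z axes, in that order (R = Rz(yaw) Ry(pitch) Rx(roll)).
In Python, from bench import manip gives the robot as it stands.
- The arm moves only by the shell command python3 -m inch 'ROWS' [OPENING] [FORCE]. ROWS is a JSON object of lists of equal length, an entry for each row: "travel": the shift along the tool's x, y, z in mm, a list of three; "twist": the turn, a rotation vector about the tool's x, y, z in rad, a list of three. A call has exactly 10 rows; each row is the pose to reach, as a shift and turn from the pose commanded when the call began, along the tool's axes at that moment; what a row does not reach only later rows make up. A row lasts 1/10 s, in which the tool goes at most 50 mm and 8.59 degrees, less where a joint would pass 70% of its speed; a pose out of reach is approached as far as the arm can. A call with a gripper value outside its range is refused whole. OPENING is the closure, from 0 (fully open) to 1 (shut), set as the call begins (- or left out, the last holds). The fingers move at their own pace and stop on an object; FORCE is the grip in N (left out, the last holds). Time passes only in rows, so rows that repeat a pose let the fingers close, or fill a call up. It gives the time, the measured TCP pose, the force and the opening at its end, in the units of the state.
- manip.read_state(): the state, without advancing time (a new reading comes with each control period).
- manip.capture(name): name is "scene" or "top" or "wrist"; returns the picture (400x640x3 uint8, blue, green, red); there is no depth.
- manip.camera_params(name): a dict with "fov_y" (degrees; the focal length in pixels is half the picture's height over the tangent of half this angle, whatever the lens; pixels are square), "cx", "cy" (the principal point, pixels), "view" (4x4, takes a point from world to camera coordinates); the wrist camera has in their place "T_tool_cam" (4x4, takes a point from camera to tool coordinates, whose origin is the TCP and whose axes are the tool frame's). Camera axes: x right, y up, looking along -z (the intrinsics and any distortion apply to the point x, -y, -z); pixel columns grow to the right and rows downward; lengths in m; the calibration is good to about 2 mm. A picture is of the moment at which its call begins: read the wrist's pose just before it. camera_params takes no time and is no camera call.
- manip.sign_off(): hands the job in, once; it reports no verdict.
The state is a dict: "clock": time; "qpos": joint angles; "qvel": joint speeds; "joint_torque": joint torques, N m; "ee_pos": TCP position; "tool_rot": TCP orientation; "wrist_force": force on the tool from outside, world axes, zero at the start; "moment": the same for the moment, N m; "opening": opening from 0.0 (shut) to 1.0 (fully open).
Only numpy, scipy, OpenCV 4.12 (cv2) and the standard library are available. Lean on these libraries where they do the work, as an engineer would, in place of code of your own. Each camera call takes 0.05 s, during which the arm holds its last target.

TASK

The pill dispenser on the worktop has just been refilled: press the front of its lid down until the lid is fully shut. Then take the dispenser's key (the one with the broad bow and flat blade) out of the wooden key block, push it fully home into the lock past its sticky pins, turn it a quarter turn clockwise against its spring and finish still gripping the key and holding it turned, so that the dispenser can wind its tray back. Leave the other key in the block and do not knock over or push about the things standing around.

Things in the scene. Friction and masses are not known exactly. Their poses are not given: they have to be found in the camera images.
- dispenser: pill dispenser, a fixed white box 170 mm deep (x), 240 wide (y), 62 high; origin under its centre, x to its rear, y to its left; front towards the robot. Left: square lid over the pill tray, hinged along the rear. Right: lock in front, dark display behind.
- lid (a joint): how far the lid stands open, rad; 0 is fully shut. Starts at 0.05 to 0.10 (front 8 to 15 mm too high). Its rubbing seal takes about 5 N at the front edge to move and it stays where it is left.
- lid_front (a point): the place to press: point on the top face of the lid (166 x 166 x 10 mm, white frame round a clear pane), at the middle of its front edge, 13 mm in from the edge and 150 mm from the hinge. 62 mm above the worktop when the lid is shut.
- lock_mouth (a point): centre of the keyhole, on top of a round steel plate (40 mm diameter) 64 mm above the worktop; axes as the dispenser. Slot 15.5 mm along y, 6.5 mm along x; funnelled mouth 22 x 13 mm, 5 mm deep. The key goes straight down 39 mm to its shoulder, its x axis along the slot's x (either way round). Two sticky pins 18 to 30 mm down resist with a few N (under 12).
- lock_plug (a joint): angle of the plug in the lock, rad: 0 as found, grows clockwise seen from above, stop at 1.57. A spring drives it back (0.04 to 0.15 N m). Before the key is home (shoulder within 2 mm of the plate) its blade binds in the keyhole; while turned it is trapped. The lid blocks the turn at about 0.9 unless shut. The key has about 0.15 rad of play in the slot, so turn it that much further than the plug.
- key_bow (a point): centre of the bow (head) of the dispenser's key, which stands blade down in one slot of the key block. Bow grey, 30 mm wide (y), 32 high (z up), 9 thick (x), small eyelet; pinch it across x. Shoulder 26 mm below this point; under it a round neck (6 mm thick, 15 long) and a flat steel blade (14 wide along y, 5.2 thick, 24 long, last 7 tapered).
- key_tip (a point): tip of the blade of the dispenser's key, 65 mm below the centre of its bow, 39 mm below its shoulder.
- key: the dispenser's key, about 35 g; origin at its shoulder, axes as key_bow.
- key_block: fixed wooden block 56 (x) x 130 (y) x 46 mm; origin under its centre. Two slots 16 mm (y) x 7 mm, 42 mm deep, at y = -32 and +32 mm; one holds the dispenser's key, the other the other key, their shoulders resting on its top.
- other_key_bow (a point): point 26 mm above the shoulder of the other key in the block: slim grey bar bow 15 mm wide, 44 high, 9 thick, on a round rod. It stays there.
- glass: drinking glass, 81 mm diameter, 93 mm high; origin under its centre; a bystander.
- mug: mug, 78 x 116 x 101 mm; origin under its centre; a bystander.
- dropper_1: small dropper bottle, 33 mm diameter, 102 mm high; origin under its centre; a bystander.
- dropper_2: small dropper bottle, 33 mm diameter, 102 mm high; origin under its centre; a bystander.
- teaspoon: teaspoon, 137 mm long, lying; origin under its centre; a bystander.
Not all that is in view belongs to the job. Leave any yellow look-alike of the key alone.

How it is judged (in metres and radians):
On the way, in this order (a step that is already met when the one before it is completed fails the run):
1. the lid is fully shut (value of joint lid below 0.012 rad), for 0.2 s.
2. the key is home in the lock (horizontal distance between key and lock_mouth below 0.004 m and z of key in the frame of lock_mouth below 0.003 m and value of joint lid below 0.015 rad), for 0.1 s.
At the end, for the whole second after the job is handed in: The key is home in the lock (shoulder within 4 mm of the plate's top, within 4 mm of the keyhole's axis), the plug is held turned by at least 1.25 rad of its 1.57 with the fingers gripping the key (over 2 N), and the lid is shut (under 0.015 rad), all while the program finishes holding the key (value of joint lock_plug above 1.25 rad and contact force between the fingers and key above 2 N and horizontal distance between key and lock_mouth below 0.004 m and z of key in the frame of lock_mouth below 0.004 m and value of joint lid below 0.015 rad); the arm keeps its last pose, push and grip.
It fails at once if the other key is pulled from or shoved about in its slot (distance of other_key_bow from where it was at the start of the episode above 0.015 m).
It fails at once if a bystander is pushed or knocked over (distance of any of glass, mug, dropper_1, dropper_2, teaspoon from where it was at the start of the episode above 0.03 m or angle between any of glass, mug, dropper_1, dropper_2's own z axis and vertical above 0.5 rad).
It also fails if it takes over 58 s, if anything falls off the work surface, if the arm or the gripper's body presses on something with over 40 N, if the wrist force passes 120 N, or if a joint passes its speed limit or range.

## Working session

There is one attempt and no reset: what is moved stays moved. The work goes in short steps, Python scripts to look and compute and a shell command to move; the robot and the scene stay as the last step left them, time stands still between calls to the robot, and variables do not carry over. Pictures are saved under pics/ and viewed, and the job is handed in when it is done.

```bash
ls -la; mkdir -p pics; python3 - <<'E'
from bench import manip
import cv2
print(manip.read_state()); print(manip.grip_depth)
for n in("scene","top","wrist"):
    print(n,manip.camera_params(n)); cv2.imwrite(f"pics/{n}0.png",manip.capture(n))
E
```

```text
total 12
drwxr-xr-x  3 agent agent 4096 Dec  7 15:44 .
drwxr-xr-x 23 root  root  4096 Dec  7 15:44 ..
drwxr-xr-x  2 agent agent 4096 Dec  7 15:44 pics
{'clock': 0.0, 'qpos': array([ 6.07701078e+01,  7.51410398e+00,  8.53298956e+01, -5.14249194e-04,
        8.72602794e+01, -4.89456065e+00]), 'qvel': array([ 0.04896578, -0.05520835,  0.03183281,  0.10349381,  0.10952944,
       -0.06404969]), 'joint_torque': array([ 1.51939485e-04, -5.69410086e+01, -5.00547802e+01, -1.43525563e-04,
        1.50642759e-02, -1.50297575e-05]), 'ee_pos': array([0.24697592, 0.54621416, 0.23024898]), 'tool_rot': array([ 175.38764187,   89.89571974, -118.94766465]), 'wrist_force': array([ 0.21095597, -1.42356871,  0.65976234]), 'moment': array([-0.02511694,  0.02593022, -0.01343866]), 'opening': 0.9977448526654557}
-0.0187
scene {'fov_y': 54.897200860787784, 'cx': 320.38093059827725, 'cy': 199.7275362456809, 'view': array([[ 0.83701575, -0.54716622, -0.00370875, -0.38210897],
       [ 0.37855281,  0.5741623 ,  0.72597205, -0.32867476],
       [-0.39509796, -0.609054  ,  0.6877142 , -0.75721973],
       [ 0.        ,  0.        ,  0.        ,  1.        ]])}
top {'fov_y': 53.680307426377354, 'cx': 323.4231697931576, 'cy': 207.86890088750786, 'view': array([[ 0.02913562, -0.99945851,  0.01529057,  0.09633985],
       [ 0.99268305,  0.03072463,  0.11677478, -0.53055189],
       [-0.11718135,  0.01177638,  0.99304071, -1.321912  ],
       [ 0.        ,  0.        ,  0.        ,  1.        ]])}
wrist {'fov_y': 71.1258868732267, 'cx': 324.3013415742233, 'cy': 197.8687173937353, 'T_tool_cam': array([[ 3.65765360e-04,  2.86195219e-01, -9.58171260e-01,
        -1.41029674e-01],
       [-9.82558578e-04,  9.58170964e-01,  2.86194755e-01,
         7.31605258e-02],
       [ 9.99999450e-01,  8.36779263e-04,  6.31669315e-04,
         1.80769581e-03],
       [ 0.00000000e+00,  0.00000000e+00,  0.00000000e+00,
         1.00000000e+00]])}
```

View pics/scene0.png

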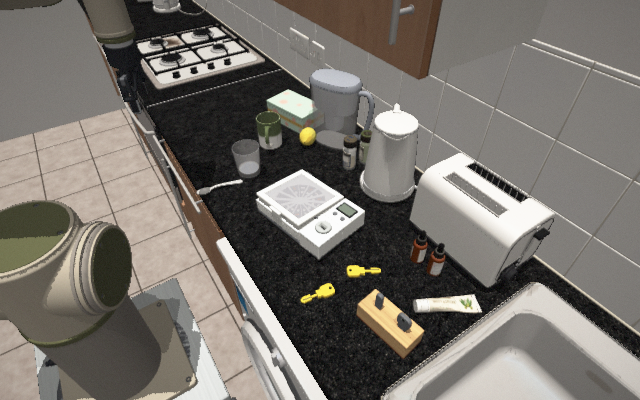

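View pics/top0.png

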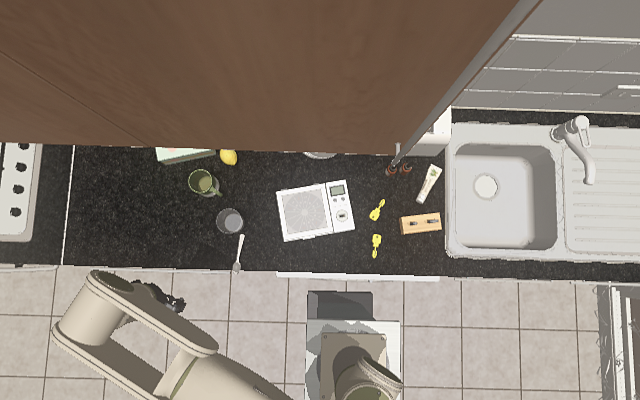

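View pics/wrist0.png

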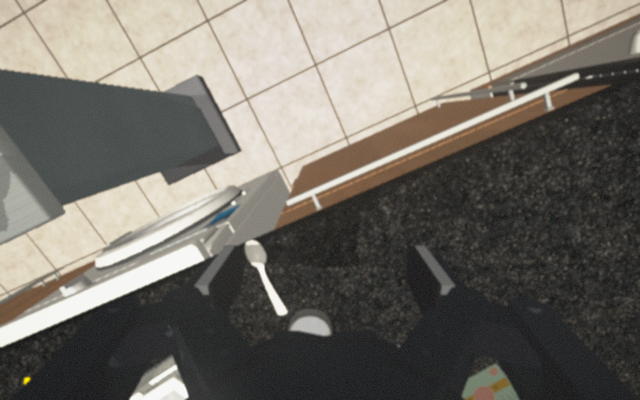

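```bash
python3 - <<'E'
import cv2
a=cv2.imread("pics/scene0.png"); b=cv2.imread("pics/top0.png")
cv2.imwrite("pics/c1.png",cv2.resize(a[160:280,240:400],None,fx=5,fy=5,interpolation=2))
cv2.imwrite("pics/c2.png",cv2.resize(a[260:370,330:490],None,fx=5,fy=5,interpolation=2))
cv2.imwrite("pics/c3.png",cv2.resize(b[150:270,270:450],None,fx=4.4,fy=4.4,interpolation=2))
E
```

```text
(no output)
```

View pics/c1.png

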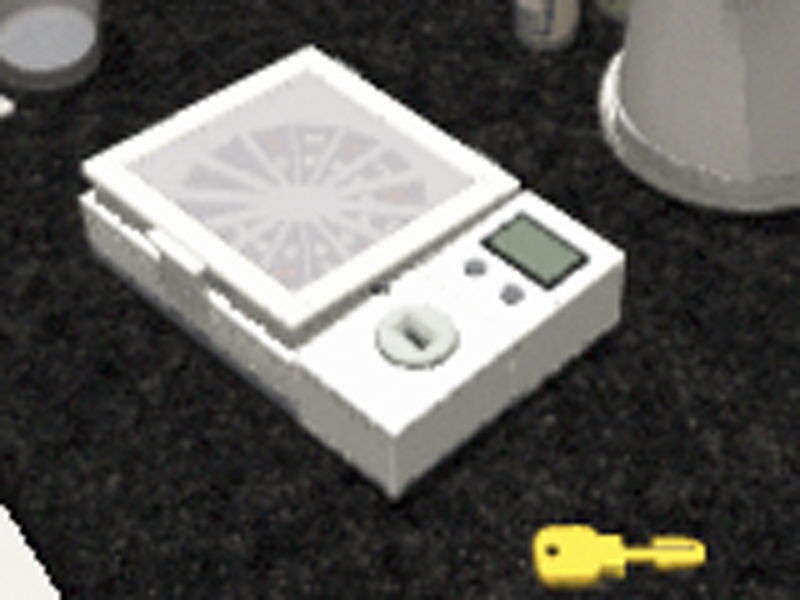

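View pics/c2.png

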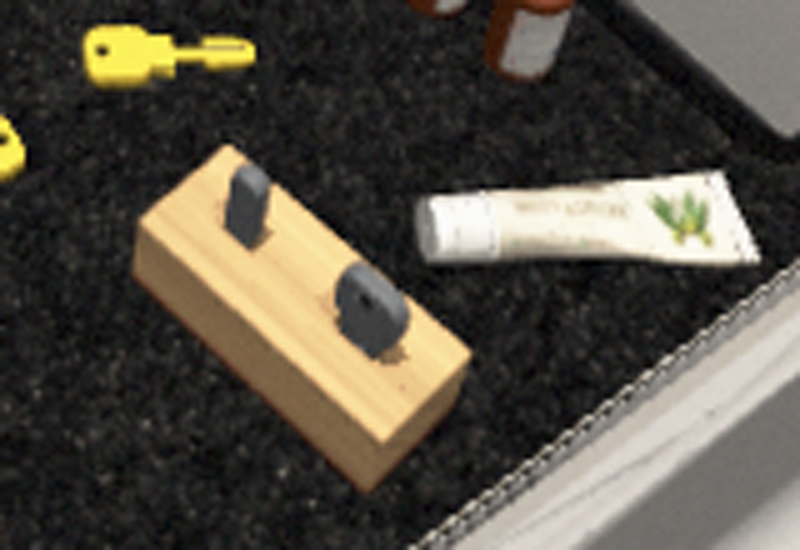

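View pics/c3.png

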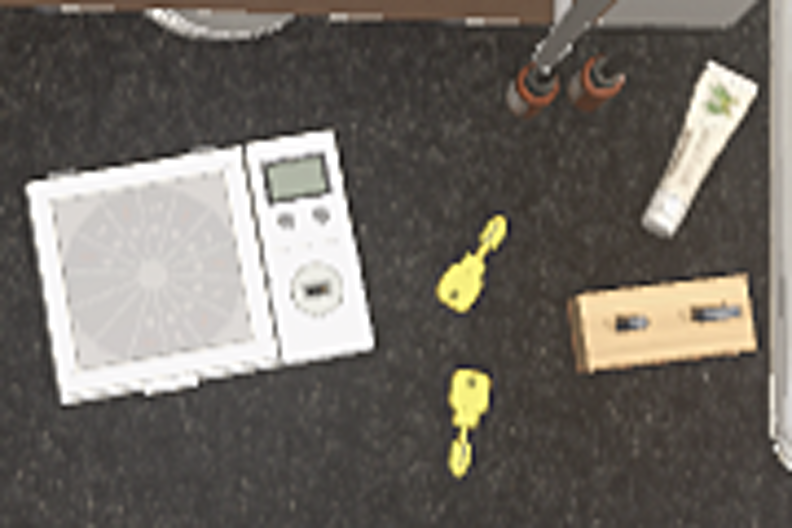

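```bash
cat >h.py <<'E'
import numpy as np
from bench import manip
from scipy.spatial.transform import Rotation as Ro
def cam(n,st=None):
    p=manip.camera_params(n); f=200/np.tan(np.radians(p["fov_y"])/2)
    if n=="wrist":
        T=np.eye(4);T[:3,:3]=Ro.from_euler("xyz",st["tool_rot"],degrees=True).as_matrix();T[:3,3]=st["ee_pos"]
        C=T@p["T_tool_cam"]
    else: C=np.linalg.inv(p["view"])
    return p,f,C
def ray(n,uv,st=None):
    p,f,C=cam(n,st); d=np.array([(uv[0]-p["cx"])/f,-(uv[1]-p["cy"])/f,-1]); return C[:3,3],C[:3,:3]@d
def atz(n,uv,z,st=None):
    o,d=ray(n,uv,st); return o+d*(z-o[2])/d[2]
def tri(*rays):
    A=np.zeros((3,3));b=np.zeros(3)
    for o,d in rays:
        d=d/np.linalg.norm(d);P=np.eye(3)-np.outer(d,d);A+=P;b+=P@o
    x=np.linalg.solve(A,b); return x,[np.linalg.norm(np.cross(x-o,d/np.linalg.norm(d))) for o,d in rays]
def proj(n,X,st=None):
    p,f,C=cam(n,st); c=np.linalg.inv(C)@np.r_[X,1]; return np.array([p["cx"]+f*c[0]/-c[2],p["cy"]-f*c[1]/-c[2]])
E
python3 - <<'E'
from h import *
np.set_printoptions(precision=4,suppress=True)
S=lambda x,y:((x+.5)/5-.5+240,(y+.5)/5-.5+160)
S2=lambda x,y:((x+.5)/5-.5+330,(y+.5)/5-.5+260)
T=lambda x,y:((x+.5)/4.4-.5+270,(y+.5)/4.4-.5+150)
for nm,s,t,z in [("boxFR",S(392,433),T(375,350),.062),("boxRR",S(625,255),T(333,130),.062),("lock",S(418,335),T(317,289),.064),
 ("bRL",S2(230,145),T(575,297),.046),("bRR",S2(470,352),T(747,272),.046),("bFR",S2(385,443),T(757,352),.046),("bFL",S2(140,218),T(583,373),.046),
 ("bow",S2(370,302),T(715,312),.072),("other",S2(247,205),T(630,323),.072),
 ("lidFL",S(85,170),T(62,403),.072),("lidFR",S(293,330),T(277,360),.072),("lidRR",S(520,187),T(240,148),.064),("lidRL",S(310,48),T(28,185),.064)]:
    print(nm,atz("scene",s,z),atz("top",t,z),*tri(ray("scene",s),ray("top",t)))
# cabinet, bystanders
for uv in [(391,172),(406,169),(229,221),(204,183),(238,252),(280,272)]: print(uv,atz("top",uv,0.0))
for uv in [(300,151),(120,143)]: print("cab",[atz("top",uv,z) for z in(.45,.6)])
E
```

```text
boxFR [0.4541 0.006  0.062 ] [0.4557 0.0061 0.062 ] [0.4551 0.0064 0.0611] [np.float64(0.0006962181304687841), np.float64(0.0006962181304687149)]
boxRR [0.617 0.039 0.062] [0.6234 0.0417 0.062 ] [0.6227 0.0424 0.0565] [np.float64(0.0020102143836720253), np.float64(0.00201021438367189)]
lock [0.4973 0.0494 0.064 ] [0.5004 0.0512 0.064 ] [0.4998 0.0515 0.0609] [np.float64(0.000995835463214645), np.float64(0.000995835463214469)]
bRL [ 0.5009 -0.1504  0.046 ] [ 0.5021 -0.1484  0.046 ] [ 0.5024 -0.149   0.043 ] [np.float64(1.4009656602534934e-05), np.float64(1.400965660249646e-05)]
bRR [ 0.5195 -0.2773  0.046 ] [ 0.5256 -0.2813  0.046 ] [ 0.5226 -0.279   0.0463] [np.float64(0.003510977196407869), np.float64(0.0035109771964079274)]
bFR [ 0.466  -0.2867  0.046 ] [ 0.4641 -0.2887  0.046 ] [ 0.464  -0.2876  0.0499] [np.float64(0.00026399753384422997), np.float64(0.00026399753384416064)]
bFL [ 0.4468 -0.1576  0.046 ] [ 0.444  -0.1549  0.046 ] [ 0.4457 -0.1562  0.0445] [np.float64(0.0018680510823034725), np.float64(0.0018680510823032958)]
bow [ 0.4881 -0.2481  0.072 ] [ 0.4914 -0.2489  0.072 ] 
[... 485 characters left out ...]
.0001478406972841143), np.float64(0.000147840697284131)]
lidRR [0.6006 0.108  0.064 ] [0.6068 0.1126 0.064 ] [0.6066 0.1133 0.0572] [np.float64(0.0015702646704683799), np.float64(0.0015702646704685707)]
lidRL [0.5684 0.2689 0.064 ] [0.5731 0.2729 0.064 ] [0.5727 0.274  0.0589] [np.float64(0.0012907882599287447), np.float64(0.0012907882599288174)]
(391, 172) [ 0.6664 -0.1239  0.    ]
(406, 169) [ 0.679  -0.1772  0.    ]
(229, 221) [0.475  0.4383 0.    ]
(204, 183) [0.6058 0.5332 0.    ]
(238, 252) [0.369  0.4013 0.    ]
(280, 272) [0.3052 0.2542 0.    ]
cab [array([0.613 , 0.1772, 0.45  ]), array([0.5733, 0.1692, 0.6   ])]
cab [array([0.6183, 0.6055, 0.45  ]), array([0.5778, 0.528 , 0.6   ])]
```

```bash
python3 - <<'E'
from h import *
np.set_printoptions(precision=4,suppress=True)
st=manip.read_state()
R=Ro.from_euler("xyz",st["tool_rot"],degrees=True).as_matrix(); print(R)
print("shift to lid hover mm",R.T@(np.array([.4404,.1625,.13])-st["ee_pos"])*1000)
for a in (0,180):
  for yaw in(12.3,8.7):
    z=np.array([np.cos(np.radians(yaw+a)),np.sin(np.radians(yaw+a)),0]);x=np.array([0,0,-1.]);y=np.cross(z,x)
    D=np.c_[x,y,z]; print(a,yaw,(Ro.from_matrix(R.T@D)).as_rotvec())
print("kettle",atz("scene",(388,192),0),atz("scene",(397,115),.2),atz("scene",(397,115),.25))
# cabinet bottom corner
print("cab corner?",[atz("scene",(420,72),z) for z in(.4,.5,.6)])
E
```

```text
[[-0.0007 -0.9111  0.4121]
 [-0.0013  0.4121  0.9111]
 [-1.      0.0001 -0.0015]]
shift to lid hover mm [ 100.8274 -334.3602 -269.8666]
0 12.3 [ 0.9313 -0.0014  0.0006]
0 8.7 [ 0.9942 -0.0014  0.0006]
180 12.3 [-2.2102 -0.0007 -0.0017]
180 8.7 [-2.1474 -0.0007 -0.0016]
kettle [0.7634 0.1084 0.    ] [0.8257 0.1796 0.2   ] [0.7647 0.1204 0.25  ]
cab corner? [array([0.7343, 0.0443, 0.4   ]), array([ 0.5697, -0.1026,  0.5   ]), array([ 0.4051, -0.2495,  0.6   ])]
```

```bash
python3 -m inch '{"travel":[[0,-35,-28],[0,-70,-56],[5,-105,-84],[10,-140,-112],[20,-175,-140],[30,-210,-168],[40,-245,-196],[55,-280,-224],[70,-310,-250],[80,-334,-270]],"twist":[[0.1,0,0],[0.2,0,0],[0.3,0,0],[0.4,0,0],[0.5,0,0],[0.6,0,0],[0.7,0,0],[0.8,0,0],[0.88,0,0],[0.93,0,0]]}' 1 60; python3 - <<'E'
from bench import manip
import cv2
for n in("wrist","scene"): cv2.imwrite(f"pics/{n}1.png",manip.capture(n))
print(manip.read_state())
E
```

```text
clock: 1.15
ee_pos: [0.4403, 0.1607, 0.15]
tool_rot: [-163.7, 89.9, -151.6]
wrist_force: [0.2, 0.7, -1.0]
opening: -0.003
{'clock': 1.25, 'qpos': array([ 1.36976120e+01, -1.00456920e+01,  1.11193503e+02, -6.99298447e-02,
        7.90275871e+01,  1.65447188e+00]), 'qvel': array([ 3.76527154, -0.79127231, -1.29692962,  1.87626985,  1.617856  ,
        0.81736788]), 'joint_torque': array([ -1.88038118, -39.19379711, -48.72426152,  -0.43510864,
        -0.45601113,  -0.22940741]), 'ee_pos': array([0.44028718, 0.15955991, 0.1493108 ]), 'tool_rot': array([-156.98244153,   89.8116529 , -144.92588611]), 'wrist_force': array([0.11866702, 0.65438305, 0.13725702]), 'moment': array([-0.00648962,  0.01730089, -0.01752618]), 'opening': -0.0012687805802151962}
```

View pics/wrist1.png

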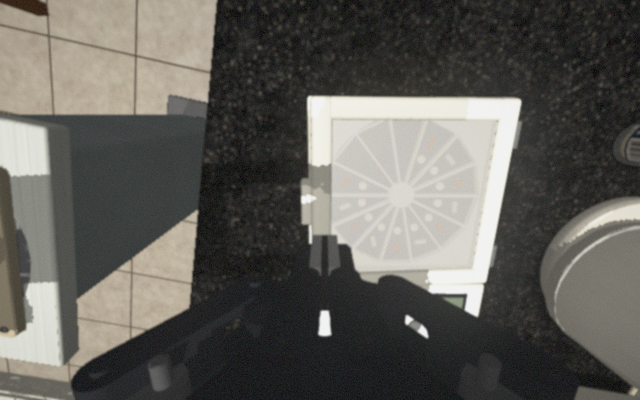

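View pics/scene1.png

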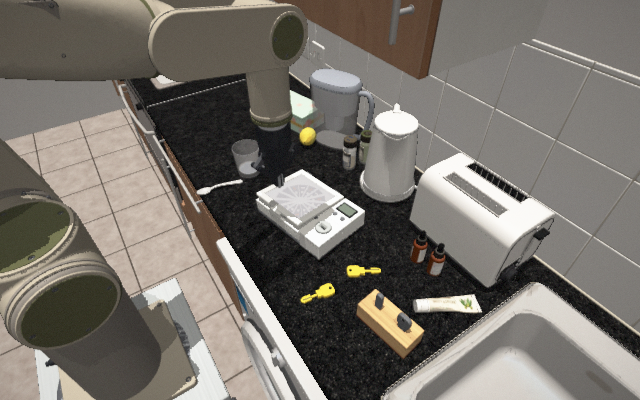

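```bash
python3 -m inch '{"travel":[[20,0,0],[40,0,0],[58,0,0],[66,0,0],[70,0,0],[74,0,0],[78,0,0],[81,0,0],[84,0,0],[85,0,0]],"twist":[[0,0,0],[0,0,0],[0,0,0],[0,0,0],[0,0,0],[0,0,0],[0,0,0],[0,0,0],[0,0,0],[0,0,0]]}'
```

```text
clock: 2.25
ee_pos: [0.4405, 0.1632, 0.0664]
tool_rot: [31.9, 90.0, 44.3]
wrist_force: [-3.3, 0.4, 3.9]
opening: 0.003
```

```bash
python3 -m inch '{"travel":[[1,0,0],[2,0,0],[3,0,0],[4,0,0],[5,0,0],[6,0,0],[7,0,0],[7,0,0],[7,0,0],[7,0,0]],"twist":[[0,0,0],[0,0,0],[0,0,0],[0,0,0],[0,0,0],[0,0,0],[0,0,0],[0,0,0],[0,0,0],[0,0,0]]}'; python3 - <<'E'
from bench import manip
import cv2
for n in("wrist","scene"): cv2.imwrite(f"pics/{n}2.png",manip.capture(n))
s=cv2.imread("pics/scene2.png");cv2.imwrite("pics/c4.png",cv2.resize(s[160:280,240:400],None,fx=5,fy=5,interpolation=2))
print(manip.read_state())
E
```

```text
clock: 3.25
ee_pos: [0.4404, 0.1631, 0.0612]
tool_rot: [-167.4, 90.0, -155.0]
wrist_force: [-13.3, -2.6, 25.8]
opening: 0.003
{'clock': 3.35, 'qpos': array([ 1.40681685e+01, -3.92850618e+00,  1.15446210e+02, -1.85752786e-03,
        6.84965479e+01,  1.68244802e+00]), 'qvel': array([-0.0912746 ,  0.06542849,  0.03505215,  0.00470685,  0.03771772,
       -0.07162701]), 'joint_torque': array([-1.28188245e+00, -3.28082693e+01, -4.08966851e+01, -4.15176675e-01,
       -5.09926289e+00, -1.57892835e-03]), 'ee_pos': array([0.44041262, 0.16313569, 0.06124513]), 'tool_rot': array([-171.40414685,   89.98564361, -159.01774523]), 'wrist_force': array([-13.56769629,  -2.20236399,  25.64292709]), 'moment': array([-0.37376922,  2.4385996 , -0.04584693]), 'opening': 0.0016246470396913547}
```

View pics/c4.png

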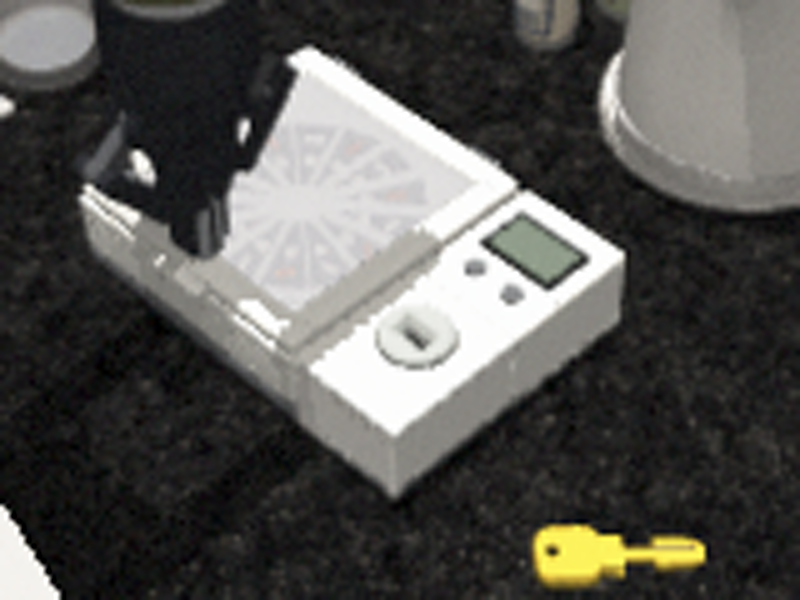

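```bash
python3 -m inch '{"travel":[[-40,0,0],[-85,-5,0],[-110,-48,-2],[-120,-95,-8],[-120,-145,-12],[-120,-195,-18],[-120,-245,-24],[-120,-295,-30],[-120,-345,-36],[-120,-390,-40]],"twist":[[0,0,0],[0,0,0],[0,0,0],[0,0,0],[0.01,0,0],[0.02,0,0],[0.03,0,0],[0.04,0,0],[0.05,0,0],[0.06,0,0]]}' 0; python3 -m inch '{"travel":[[0,-13,0],[0,-23,0],[0,-23,0],[0,-23,0],[0,-23,0],[0,-23,0],[0,-23,0],[0,-23,0],[0,-23,0],[0,-23,0]],"twist":[[0,0,0],[0,0,0],[0,0,0],[0,0,0],[0,0,0],[0,0,0],[0,0,0],[0,0,0],[0,0,0],[0,0,0]]}'
cat > shot.py <<'E'
import sys,cv2,json
from h import *
np.set_printoptions(precision=4,suppress=True)
k=sys.argv[1]; st=manip.read_state()
cv2.imwrite(f"pics/wrist{k}.png",manip.capture("wrist"))
json.dump({"ee_pos":list(st["ee_pos"]),"tool_rot":list(st["tool_rot"])},open(f"pics/w{k}.json","w"))
cv2.imwrite(f"pics/scene{k}.png",manip.capture("scene"))
print(st)
E
python3 shot.py 3
```

```text
clock: 4.35
ee_pos: [0.4845, -0.2293, 0.179]
tool_rot: [-77.2, 89.9, -68.4]
wrist_force: [0.4, -0.2, 0.7]
opening: 1.0
clock: 5.35
ee_pos: [0.4884, -0.2491, 0.1793]
tool_rot: [-88.7, 90.0, -79.7]
wrist_force: [0.3, 0.2, -0.4]
opening: 1.0
{'clock': 5.35, 'qpos': array([-32.3838,   1.1994,  97.3319,  -0.0017,  81.4672, -41.327 ]), 'qvel': array([-0.2528,  0.1764,  0.0222, -0.0568,  0.0125, -0.0718]), 'joint_torque': array([  0.0854, -50.1795, -49.014 ,   0.0054,   0.0027,   0.001 ]), 'ee_pos': array([ 0.4884, -0.2491,  0.1793]), 'tool_rot': array([-88.6603,  89.9977, -79.7169]), 'wrist_force': array([ 0.3356,  0.1668, -0.3663]), 'moment': array([-0.0052, -0.0583, -0.0178]), 'opening': 0.9997853966809361}
```

View pics/wrist3.png

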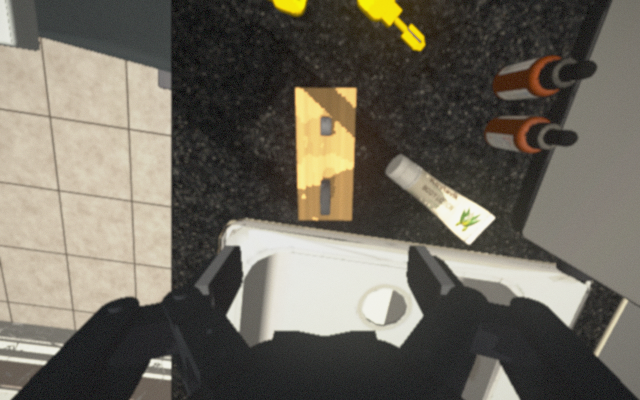

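View pics/scene3.png

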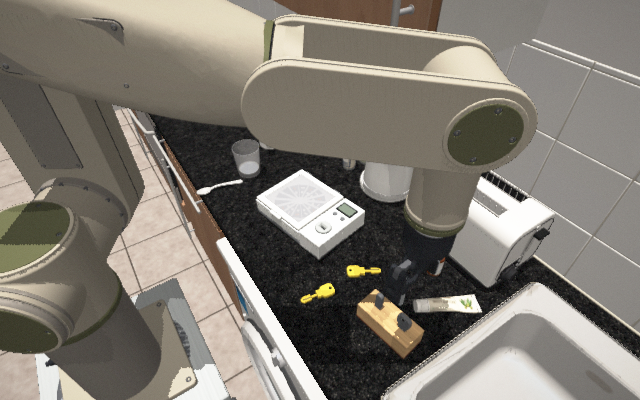

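```bash
python3 - <<'E'
import cv2
a=cv2.imread("pics/wrist3.png");cv2.imwrite("pics/c5.png",cv2.resize(a[80:230,270:390],None,fx=4,fy=4,interpolation=2))
s=cv2.imread("pics/scene3.png");cv2.imwrite("pics/c6.png",cv2.resize(s[160:280,240:400],None,fx=5,fy=5,interpolation=2))
E
```

```text
(no output)
```

View pics/c5.png

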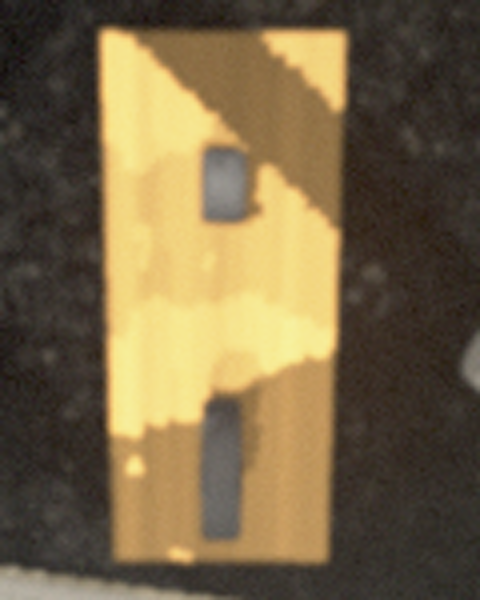

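View pics/c6.png

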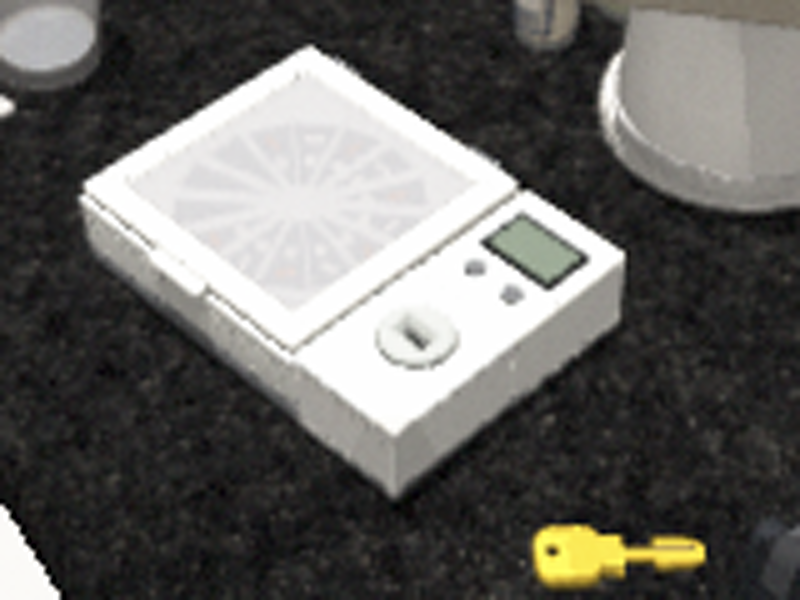

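```bash
python3 - <<'E'
from h import *
import json
np.set_printoptions(precision=4,suppress=True)
st=json.load(open("pics/w3.json"))
W=lambda x,y:((x+.5)/4-.5+270,(y+.5)/4-.5+80)
P=[atz("wrist",W(*p),.046,st) for p in[(98,30),(347,30),(331,563),(115,563)]]
for p in P:print(p)
c=sum(P)/4;print("c",c, "yaw",[np.degrees(np.arctan2(-d[0],d[1])) for d in(P[0]-P[3],P[1]-P[2])],np.linalg.norm(P[1]-P[0]),np.linalg.norm(P[0]-P[3]))
for yw in (8.5,):
  a=np.radians(yw);print("key exp",c+.032*np.array([np.sin(a),-np.cos(a),0]))
for z in(.08,.088):print("bow",z,atz("wrist",W(205,538),z,st),atz("wrist",W(241,538),z,st),atz("wrist",W(222,470),z,st))
print("tool z yaw",np.degrees(np.arctan2(*Ro.from_euler("xyz",st["tool_rot"],degrees=True).as_matrix()[[1,0],2])))
print("proj centers",[(proj("wrist",q,st)-[270,80])*4 for q in ((.4884,-.2496,.088),(.4884,-.2496,.046))])
E
```

```text
[ 0.4465 -0.1562  0.046 ]
[ 0.5028 -0.1474  0.046 ]
[ 0.523  -0.2763  0.046 ]
[ 0.4671 -0.285   0.046 ]
c [ 0.4849 -0.2162  0.046 ] yaw [np.float64(9.073580430622837), np.float64(8.927221060072988)] 0.05697140915910915 0.13043889854558596
key exp [ 0.4896 -0.2479  0.046 ]
bow 0.08 [ 0.4879 -0.2622  0.08  ] [ 0.496  -0.2609  0.08  ] [ 0.4892 -0.2456  0.08  ]
bow 0.088 [ 0.4876 -0.2593  0.088 ] [ 0.4954 -0.2581  0.088 ] [ 0.4888 -0.2433  0.088 ]
tool z yaw 8.943435433336271
proj centers [array([214.0575, 495.7004]), array([214.574 , 444.8918])]
```

```bash
python3 -m inch '{"travel":[[20,1,1],[40,1,1],[60,1,1],[80,1,1],[100,1,1],[112,1,1],[120,1,1],[126,1,1],[126,1,1],[126,1,1]],"twist":[[0,0,0],[0,0,0],[0,0,0],[0,0,0],[0,0,0],[0,0,0],[0,0,0],[0,0,0],[0,0,0],[0,0,0]]}'; python3 shot.py 4
```

```text
clock: 6.45
ee_pos: [0.4897, -0.2483, 0.054]
tool_rot: [-41.4, 89.9, -32.4]
wrist_force: [0.3, 0.4, -0.1]
opening: 1.0
{'clock': 6.45, 'qpos': array([-32.2422,   8.7434, 103.2212,  -0.0002,  67.9818, -41.1814]), 'qvel': array([-0.054 , -0.484 , -0.2863,  0.0685,  0.0146,  0.0017]), 'joint_torque': array([ -0.0041, -51.9427, -44.0265,  -0.0012,  -0.0019,   0.    ]), 'ee_pos': array([ 0.4897, -0.2483,  0.054 ]), 'tool_rot': array([-41.3615,  89.9464, -32.4222]), 'wrist_force': array([ 0.3302,  0.4085, -0.1294]), 'moment': array([-0.0763, -0.0085, -0.0173]), 'opening': 1.000098334786897}
```

View pics/wrist4.png

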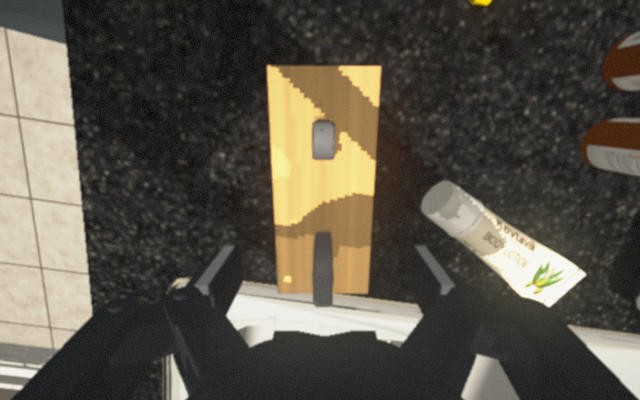

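View pics/scene4.png

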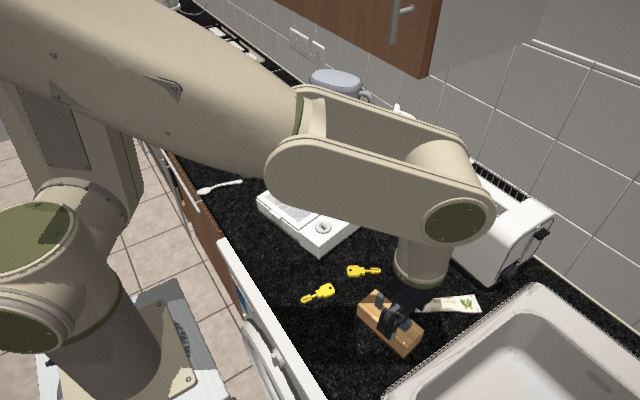

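```bash
python3 -m inch '{"travel":[[0,0,0],[0,0,0],[0,0,0],[0,0,0],[0,0,0],[0,0,0],[0,0,0],[0,0,0],[0,0,0],[0,0,0]],"twist":[[0,0,0],[0,0,0],[0,0,0],[0,0,0],[0,0,0],[0,0,0],[0,0,0],[0,0,0],[0,0,0],[0,0,0]]}' 1 80; python3 shot.py 5
```

```text
clock: 7.55
ee_pos: [0.4893, -0.2481, 0.0534]
tool_rot: [-38.1, 90.0, -29.2]
wrist_force: [-0.6, 1.3, 1.8]
opening: 0.095
{'clock': 7.55, 'qpos': array([-32.2427,   8.766 , 103.26  ,   0.0009,  67.9587, -41.1831]), 'qvel': array([-0.0152, -0.0146, -0.0331,  0.0833,  0.055 , -0.0414]), 'joint_torque': array([ -0.1102, -51.5388, -43.7964,  -0.0566,  -0.1536,   0.0002]), 'ee_pos': array([ 0.4893, -0.2481,  0.0534]), 'tool_rot': array([-38.096 ,  89.9846, -29.156 ]), 'wrist_force': array([-0.58  ,  1.3137,  1.7594]), 'moment': array([-0.0032,  0.0426,  0.0204]), 'opening': 0.09540981124601398}
```

View pics/wrist5.png

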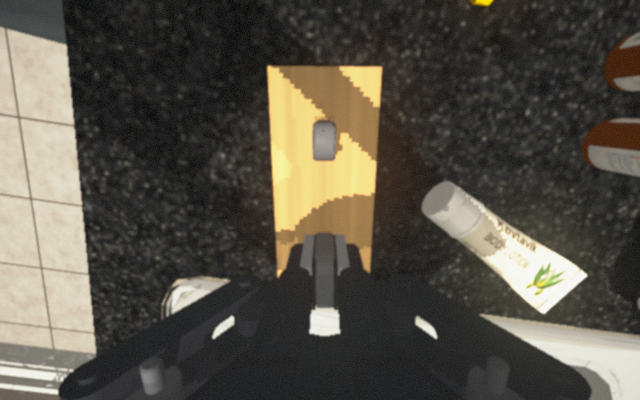

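```bash
python3 -m inch '{"travel":[[-12,0,0],[-30,0,0],[-50,0,0],[-75,5,0],[-100,35,5],[-105,80,15],[-105,125,25],[-105,170,35],[-105,205,42],[-105,230,45]],"twist":[[0,0,0],[0,0,0],[0,0,0],[0,0,0],[-0.01,0,0],[-0.02,0,0],[-0.03,0,0],[-0.04,0,0],[-0.05,0,0],[-0.058,0,0]]}';python3 -m inch '{"travel":[[0,0,0],[0,0,0],[0,0,0],[0,0,0],[0,0,0],[0,0,0],[0,0,0],[0,0,0],[0,0,0],[0,0,0]],"twist":[[0,0,0],[0,0,0],[0,0,0],[0,0,0],[0,0,0],[0,0,0],[0,0,0],[0,0,0],[0,0,0],[0,0,0]]}'; python3 shot.py 6;  python3 - <<'E'
import cv2
s=cv2.imread("pics/scene6.png");cv2.imwrite("pics/c7.png",cv2.resize(s[140:300,240:440],None,fx=4,fy=4,interpolation=2))
E
```

```text
clock: 8.65
ee_pos: [0.4978, -0.0115, 0.1591]
tool_rot: [14.6, 90.0, 26.9]
wrist_force: [0.3, -0.4, 0.4]
opening: 0.094
clock: 9.65
ee_pos: [0.4979, -0.0138, 0.1583]
tool_rot: [154.9, 90.0, 167.1]
wrist_force: [-0.3, -0.8, -0.8]
opening: 0.095
{'clock': 9.65, 'qpos': array([ -7.4929,  -5.7769, 106.3635,   0.0002,  79.4159, -19.7555]), 'qvel': array([ 0.0858, -0.0133,  0.0469, -0.0246,  0.0067,  0.0635]), 'joint_torque': array([ -0.0464, -43.4121, -48.7223,  -0.0042,   0.0011,  -0.0005]), 'ee_pos': array([ 0.4979, -0.0138,  0.1583]), 'tool_rot': array([154.8568,  89.9976, 167.1194]), 'wrist_force': array([-0.2523, -0.7651, -0.7946]), 'moment': array([ 0.0135,  0.0102, -0.0381]), 'opening': 0.09519521235023348}
```

View pics/wrist6.png

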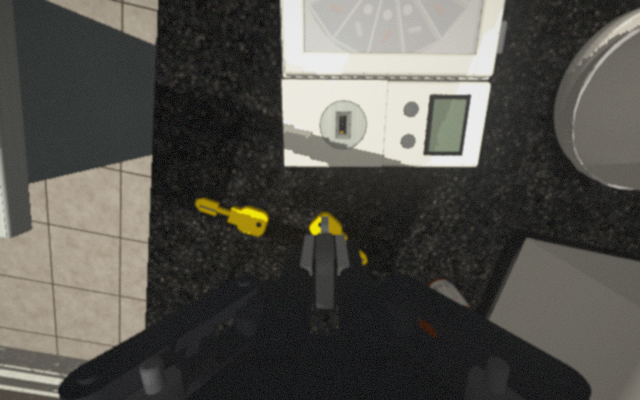

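View pics/c7.png

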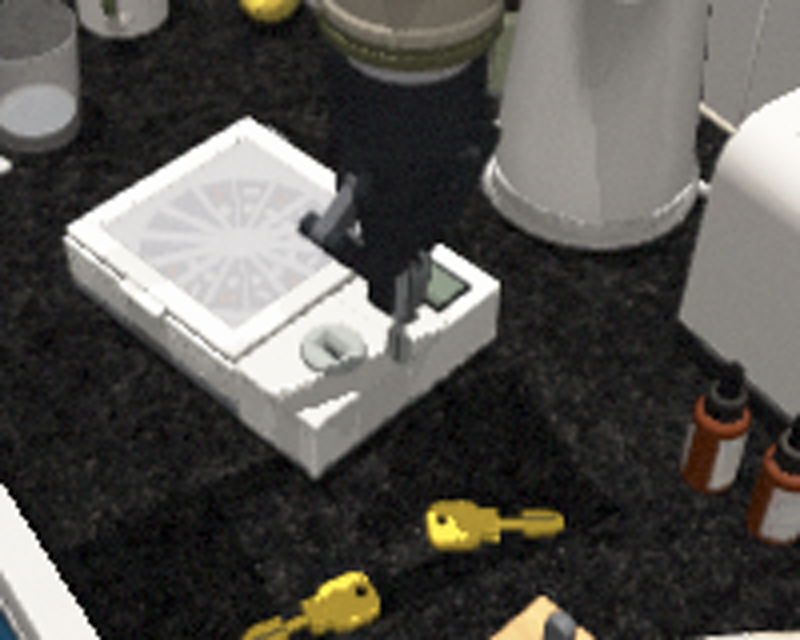

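```bash
python3 - <<'E'
import cv2
s=cv2.imread("pics/wrist6.png");cv2.imwrite("pics/c8.png",cv2.resize(s[60:180,270:390],None,fx=5,fy=5,interpolation=2))
cv2.imwrite("pics/c9.png",cv2.resize(s[205:335,270:390],None,fx=4,fy=4,interpolation=2))
E
```

```text
(no output)
```

View pics/c8.png

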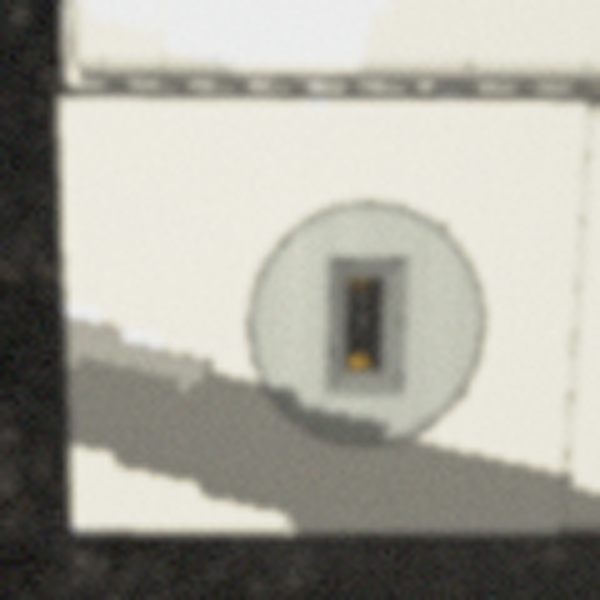

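View pics/c9.png

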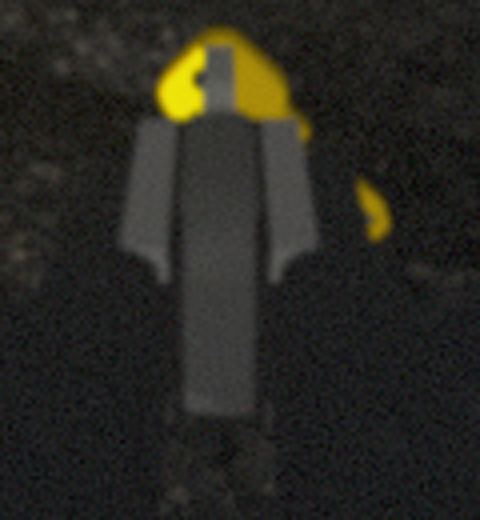

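```bash
python3 - <<'E'
from h import *
import json
np.set_printoptions(precision=4,suppress=True)
st=json.load(open("pics/w6.json"))
W=lambda x,y:((x+.5)/5-.5+270,(y+.5)/5-.5+60)
R=Ro.from_euler("xyz",st["tool_rot"],degrees=True).as_matrix();p0=np.array(st["ee_pos"])
for uv in((366.5,326.5),(367.5,322)):
    L=atz("wrist",W(*uv),.064,st);print("lock",L,"tool",R.T@(L-p0)*1000)
a,b=atz("wrist",W(70,533),.062,st),atz("wrist",W(60,97),.062,st);print("front edge yaw",np.degrees(np.arctan2(-(b-a)[0],(b-a)[1])),a)
a,b=atz("wrist",W(327,396),.064,st),atz("wrist",W(327,257),.064,st);c=atz("wrist",W(406,257),.064,st);print("mouth",np.degrees(np.arctan2(-(b-a)[0],(b-a)[1])),np.linalg.norm(a-b),np.linalg.norm(c-b))
print("tool yaw",np.degrees(np.arctan2(R[1,2],R[0,2])))
V=lambda q:(proj("wrist",p0+R@np.array(q),st)-[270,205]+.5)*4-.5
for x,y,z in[(.0463,.005,0),(.0463,.007,0),(.0463,.005,.0026),(.0463,.005,-.0026),(-.0347,-.015,.0045),(-.0347,-.015,-.0045),(-.0187,.015,0)]: print((x,y,z),V((x,y,z)))
E
```

```text
lock [0.4994 0.0542 0.064 ] tool [94.3038 66.1418 15.9233]
lock [0.4994 0.0549 0.064 ] tool [94.3038 66.8508 16.0732]
front edge yaw 11.119050298501978 [0.4578 0.01   0.062 ]
mouth 12.834206375003316 0.021929627258526894 0.012693755020050978
tool yaw 12.262615641698376
(0.0463, 0.005, 0) [214.5776  45.4469]
(0.0463, 0.007, 0) [214.5546  34.8719]
(0.0463, 0.005, 0.0026) [229.1685  45.4356]
(0.0463, 0.005, -0.0026) [199.987   45.4581]
(-0.0347, -0.015, 0.0045) [251.5988 458.095 ]
(-0.0347, -0.015, -0.0045) [172.6268 458.1354]
(-0.0187, 0.015, 0) [212.2552 156.0186]
```

```bash
python3 -m inch '{"travel":[[0,20,5],[0,40,10],[0,55,13],[0,66,15],[10,66,15],[20,66,15],[30,66,15],[38,66,15],[38,66,15],[38,66,15]],"twist":[[0,0,0],[0,0,0],[0,0,0],[0,0,0],[0,0,0],[0,0,0],[0,0,0],[0,0,0],[0,0,0],[0,0,0]]}'; python3 shot.py 7;  python3 - <<'E'
import cv2
s=cv2.imread("pics/scene7.png");cv2.imwrite("pics/c10.png",cv2.resize(s[190:265,270:370],None,fx=8,fy=8,interpolation=2))
s=cv2.imread("pics/wrist7.png");cv2.imwrite("pics/c11.png",cv2.resize(s[180:340,240:410],None,fx=4,fy=4,interpolation=2)+0)
E
```

```text
clock: 10.75
ee_pos: [0.4984, 0.0535, 0.1199]
tool_rot: [171.0, 90.0, -176.8]
wrist_force: [1.2, 0.5, -1.5]
opening: 0.093
{'clock': 10.75, 'qpos': array([  0.263 ,  -3.1073, 108.0182,  -0.0024,  75.1353, -11.9648]), 'qvel': array([ 0.1205, -0.6433, -0.8834,  0.0108,  0.2096, -0.063 ]), 'joint_torque': array([ -0.0277, -43.8524, -46.6162,  -0.0051,  -0.009 ,  -0.0038]), 'ee_pos': array([0.4984, 0.0535, 0.1199]), 'tool_rot': array([ 170.9714,   89.9538, -176.8002]), 'wrist_force': array([ 1.217 ,  0.4897, -1.4568]), 'moment': array([-0.0423,  0.0066, -0.0413]), 'opening': 0.09330813472151787}
```

View pics/c10.png

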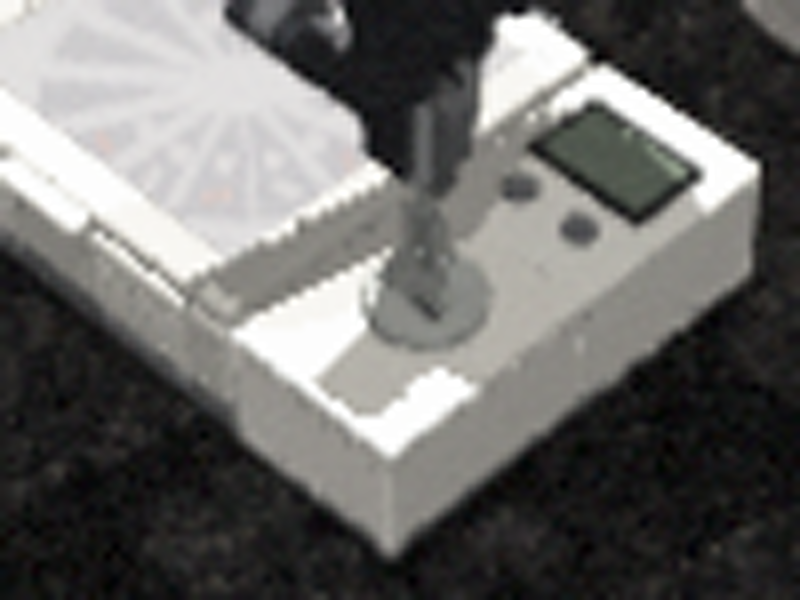

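View pics/c11.png

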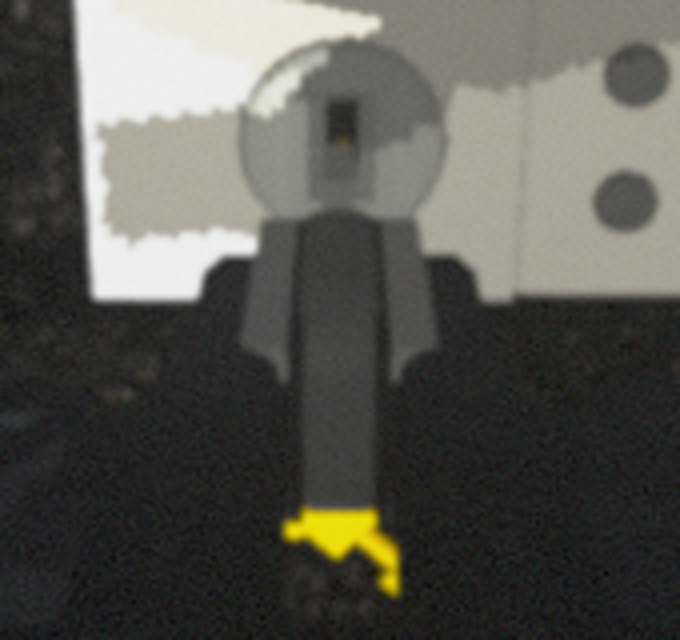

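```bash
python3 - <<'E'
from h import *
import json,cv2
np.set_printoptions(precision=4,suppress=True)
st=json.load(open("pics/w7.json"))
W=lambda x,y:((x+.5)/4-.5+240,(y+.5)/4-.5+180)
R=Ro.from_euler("xyz",st["tool_rot"],degrees=True).as_matrix();p0=np.array(st["ee_pos"])
def t(uv,z): return R.T@(atz("wrist",W(*uv),z,st)-p0)*1000
print("plate top/left/right",t((343,40),.064),t((240,140),.064),t((446,140),.064))
print("mouth far L,R",t((310,95),.064),t((375,95),.064), "inner far",t((343,100),.059))
zt=p0[2]-.0463
for r in(140,145,150): print("tip",zt,t((341,r),zt))
s=cv2.imread("pics/wrist7.png");cv2.imwrite("pics/c12.png",cv2.resize(s[185:240,290:355],None,fx=11,fy=11,interpolation=2))
E
```

```text
plate top/left/right [55.9349 21.865   1.5283] [ 55.9478   2.5197 -17.7408] [55.9171  2.4992 20.7972]
mouth far L,R [55.9384 11.3518 -4.5696] [55.9289 11.3447  7.4433] inner far [60.9332  8.7486  1.546 ]
tip 0.07363332673816964 [46.2999  6.0312  1.1431]
tip 0.07363332673816964 [46.2997  5.0845  1.1427]
tip 0.07363332673816964 [46.2996  4.1351  1.1423]
```

View pics/c12.png

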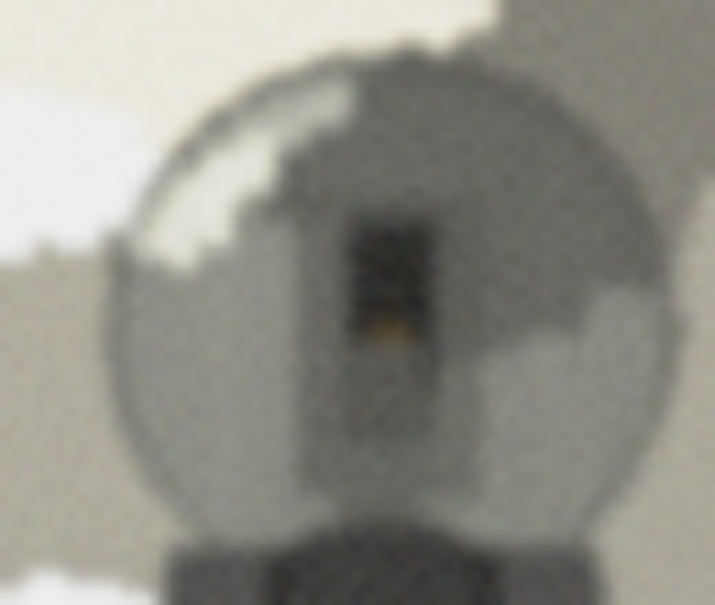

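```bash
python3 -m inch '{"travel":[[4,0,0.3],[8,0,0.3],[11,0,0.3],[13,0,0.3],[15,0,0.3],[17,0,0.3],[19,0,0.3],[21,0,0.3],[23,0,0.3],[25,0,0.3]],"twist":[[0,0,0],[0,0,0],[0,0,0],[0,0,0],[0,0,0],[0,0,0],[0,0,0],[0,0,0],[0,0,0],[0,0,0]]}'; python3 shot.py 8;  python3 - <<'E'
import cv2
s=cv2.imread("pics/scene8.png");cv2.imwrite("pics/c13.png",cv2.resize(s[190:265,270:370],None,fx=8,fy=8,interpolation=2))
E
```

```text
clock: 11.85
ee_pos: [0.4989, 0.0539, 0.0951]
tool_rot: [59.7, 90.0, 72.0]
wrist_force: [-0.7, 0.1, -0.4]
opening: 0.095
{'clock': 11.85, 'qpos': array([  0.3084,  -1.4307, 109.1544,   0.0021,  72.2756, -11.9506]), 'qvel': array([-0.0248,  1.3819,  0.9413, -0.0259, -2.3286,  0.0173]), 'joint_torque': array([  0.0011, -45.3517, -46.5678,  -0.0009,   0.0843,  -0.    ]), 'ee_pos': array([0.4989, 0.0539, 0.0951]), 'tool_rot': array([59.702 , 89.9979, 71.9604]), 'wrist_force': array([-0.6606,  0.0591, -0.3563]), 'moment': array([-0.025 , -0.0042,  0.0359]), 'opening': 0.09505674880967195}
```

View pics/c13.png

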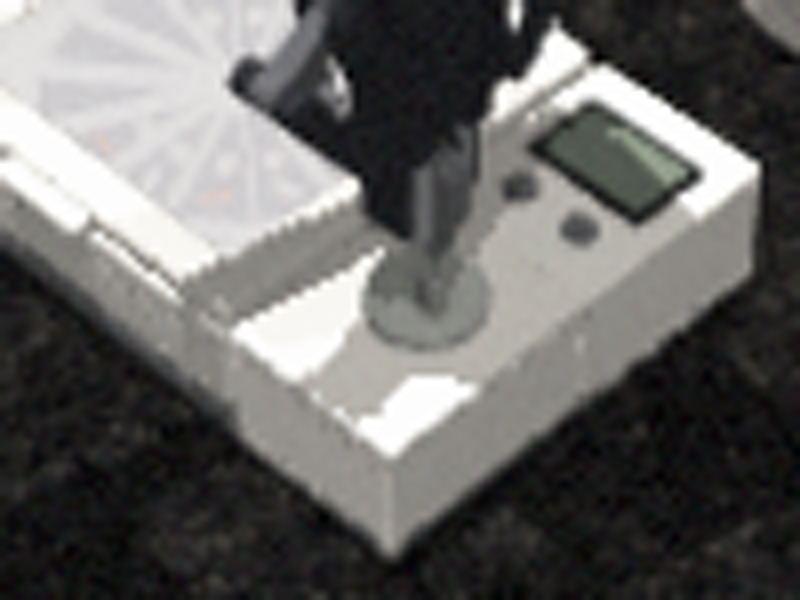

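View pics/wrist8.png

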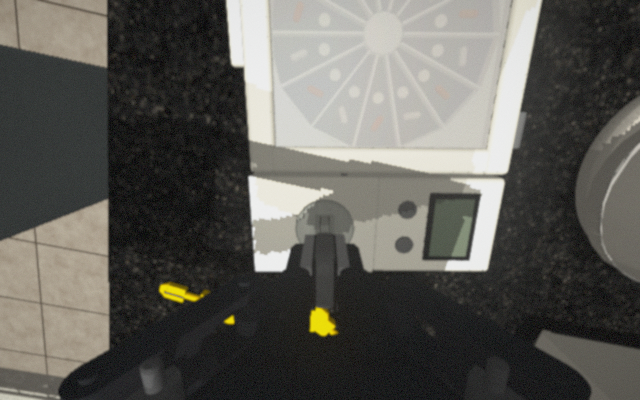

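```bash
python3 -m inch '{"travel":[[2,0,0],[5,0,0],[8,0,0],[11,0,0],[14,0,0],[17,0,0],[20,0,0],[22,0,0],[24,0,0],[26,0,0]],"twist":[[0,0,0],[0,0,0],[0,0,0],[0,0,0],[0,0,0],[0,0,0],[0,0,0],[0,0,0],[0,0,0],[0,0,0]]}'; python3 shot.py 9;  python3 - <<'E'
import cv2
s=cv2.imread("pics/scene9.png");cv2.imwrite("pics/c14.png",cv2.resize(s[190:265,270:370],None,fx=8,fy=8,interpolation=2))
E
```

```text
clock: 12.95
ee_pos: [0.499, 0.0537, 0.0692]
tool_rot: [-59.4, 90.0, -47.1]
wrist_force: [-0.0, -1.0, 3.0]
opening: 0.094
{'clock': 12.95, 'qpos': array([  0.2962,   0.5052, 110.185 ,  -0.0203,  69.2924, -11.9521]), 'qvel': array([-0.1012,  1.4748,  0.6734,  0.0215, -2.2057,  0.0046]), 'joint_torque': array([  0.2104, -44.4606, -43.8631,   0.1656,   0.1212,  -0.0002]), 'ee_pos': array([0.499 , 0.0537, 0.0692]), 'tool_rot': array([-59.3726,  89.9742, -47.1172]), 'wrist_force': array([-0.0143, -0.9956,  2.9522]), 'moment': array([-0.1368, -0.0483, -0.006 ]), 'opening': 0.09398605921135184}
```

View pics/c14.png

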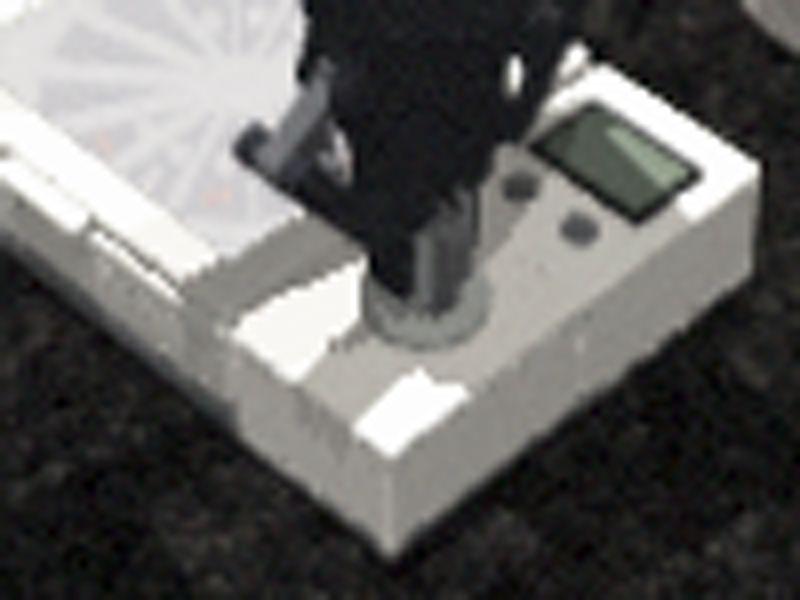

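View pics/wrist9.png

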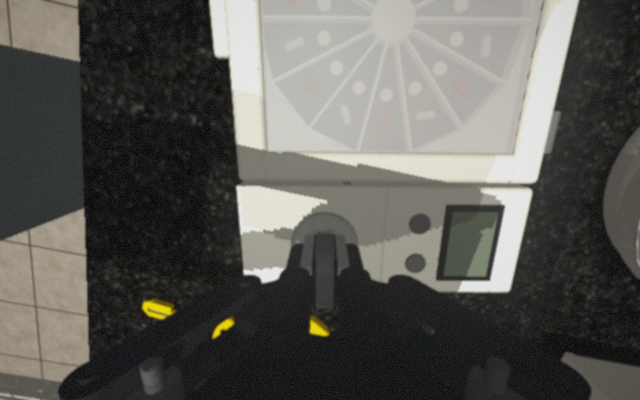

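```bash
python3 -m inch '{"travel":[[0,0,0],[0.5,0,0],[1,0,0],[1.5,0,0],[2,0,0],[2.5,0,0],[3,0,0],[3,0,0],[3,0,0],[3,0,0]],"twist":[[0,0,0],[0,0,0],[0,0,0],[0,0,0],[0,0,0],[0,0,0],[0,0,0],[0,0,0],[0,0,0],[0,0,0]]}'; python3 shot.py 10;  python3 - <<'E'
import cv2
s=cv2.imread("pics/wrist10.png");cv2.imwrite("pics/c15.png",cv2.resize(s[190:340,250:400],None,fx=4,fy=4,interpolation=2))
E
```

```text
clock: 14.05
ee_pos: [0.4992, 0.0539, 0.0677]
tool_rot: [-27.0, 90.0, -14.7]
wrist_force: [-6.1, -1.0, 12.7]
opening: 0.096
{'clock': 14.05, 'qpos': array([  0.3143,   0.6435, 110.2258,  -0.008 ,  69.1029, -11.9506]), 'qvel': array([-0.089 , -0.017 , -0.0117,  0.0471,  0.038 , -0.1628]), 'joint_torque': array([  0.3626, -40.6076, -42.4215,   0.5464,  -2.2949,  -0.0223]), 'ee_pos': array([0.4992, 0.0539, 0.0677]), 'tool_rot': array([-26.9885,  89.9712, -14.7208]), 'wrist_force': array([-6.0909, -0.9506, 12.7213]), 'moment': array([-0.3692,  1.0621, -0.0623]), 'opening': 0.09617932019227342}
```

View pics/c15.png

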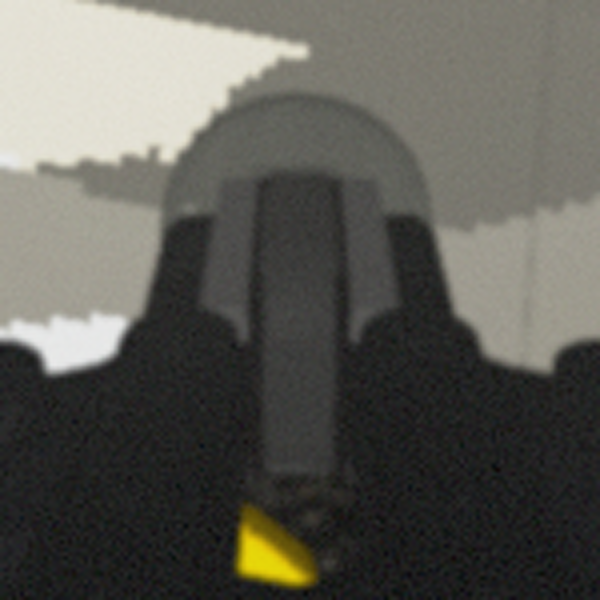

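```bash
python3 - <<'E'
import cv2,numpy as np
a=cv2.imread("pics/wrist5.png")[220:325,280:370];b=cv2.imread("pics/wrist10.png")[220:325,280:370]
cv2.imwrite("pics/c16.png",cv2.resize(np.hstack([a,b]),None,fx=4.4,fy=4.4,interpolation=2)*1)
E
```

```text
(no output)
```

View pics/c16.png

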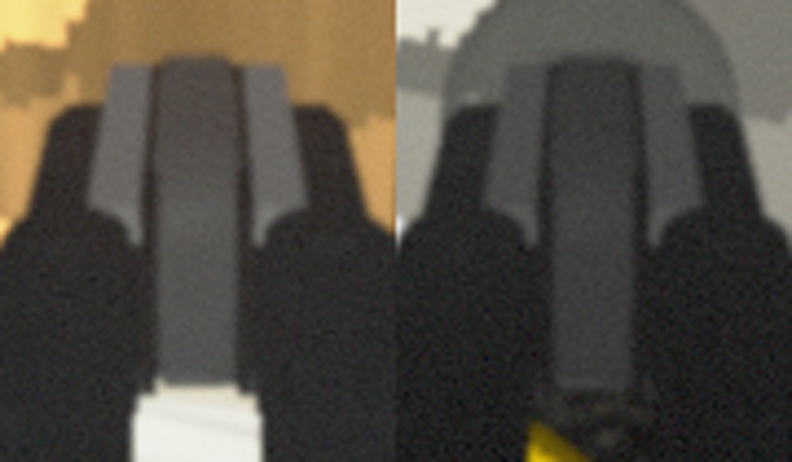

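```bash
python3 -m inch '{"travel":[[0.5,0,0],[1,0,0],[1.5,0,0],[1.5,0,0],[1.5,0,0],[1.5,0,0],[1.5,0,0],[1.5,0,0],[1.5,0,0],[1.5,0,0]],"twist":[[0,0,0],[0,0,0],[0,0,0],[0,0,0],[0,0,0],[0,0,0],[0,0,0],[0,0,0],[0,0,0],[0,0,0]]}' - 110; python3 shot.py 11;  python3 - <<'E'
import cv2,numpy as np
g=lambda k,r0,r1:cv2.imread(f"pics/wrist{k}.png").astype(float).mean(2)[r0:r1,280:370].mean(0)
for k in(5,6,7,8,9,10,11):
    p=g(k,262,290);d=np.diff(cv2.GaussianBlur(p.reshape(1,-1),(0,0),1).ravel()); q=np.linspace(0,88,881);di=np.interp(q,np.arange(89),d)
    m=(q>25)&(q<45);n=(q>45)&(q<65);print(k,q[m][di[m].argmax()]+280,q[n][di[n].argmin()]+280)
E
```

```text
clock: 15.15
ee_pos: [0.4993, 0.0539, 0.0673]
tool_rot: [-36.2, 90.0, -23.9]
wrist_force: [-13.4, -1.7, 23.9]
opening: 0.087
{'clock': 15.15, 'qpos': array([  0.319 ,   0.6828, 110.224 ,  -0.0124,  69.0675, -11.9504]), 'qvel': array([-0.0507, -0.0098,  0.019 , -0.0511,  0.0158, -0.0119]), 'joint_torque': array([  0.1107, -36.3875, -40.5191,   0.6176,  -4.6249,  -0.0196]), 'ee_pos': array([0.4993, 0.0539, 0.0673]), 'tool_rot': array([-36.162 ,  89.9718, -23.8881]), 'wrist_force': array([-13.3681,  -1.7056,  23.9422]), 'moment': array([-0.3993,  2.1999, -0.0506]), 'opening': 0.08675619462106877}
5 315.0 333.0
6 315.0 333.0
7 315.0 333.0
8 315.0 333.0
9 315.0 333.0
10 315.0 333.0
11 315.0 332.0
```

```bash
python3 -m inch '{"travel":[[0,0,0],[-0.5,0,0],[-1,0,0],[-1,0,0],[-1,0,0],[-1,0,0],[-1,0,0],[-1,0,0],[-1,0,0],[-1,0,0]],"twist":[[0.05,0,0],[0.12,0,0],[0.2,0,0],[0.28,0,0],[0.36,0,0],[0.44,0,0],[0.52,0,0],[0.6,0,0],[0.68,0,0],[0.75,0,0]]}'; python3 shot.py 12;  python3 - <<'E'
import cv2
s=cv2.imread("pics/wrist12.png");cv2.imwrite("pics/c17.png",cv2.resize(s[190:340,250:400],None,fx=4,fy=4,interpolation=2))
E
```

```text
clock: 16.25
ee_pos: [0.5005, 0.0542, 0.0696]
tool_rot: [35.2, 89.8, 4.3]
wrist_force: [-12.8, 0.1, 33.7]
opening: 0.086
{'clock': 16.25, 'qpos': array([  0.3291,   0.557 , 110.0886,   0.0125,  69.1855,  31.1941]), 'qvel': array([ 0.0986, -0.318 , -0.2112,  0.31  ,  0.3251, 39.4376]), 'joint_torque': array([ -0.9387, -32.2513, -36.5016,  -0.2096,  -5.1206,  -1.1982]), 'ee_pos': array([0.5005, 0.0542, 0.0696]), 'tool_rot': array([35.1683, 89.8307,  4.2989]), 'wrist_force': array([-12.8123,   0.1356,  33.7483]), 'moment': array([0.0532, 2.3012, 0.2364]), 'opening': 0.08645085699352928}
```

View pics/c17.png

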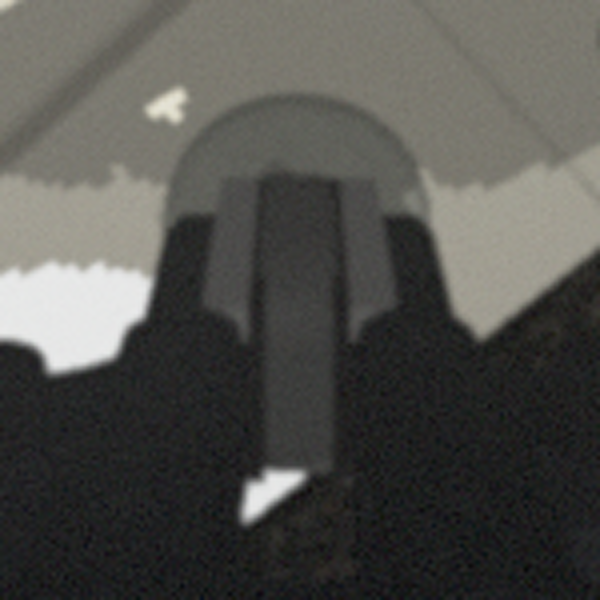

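View pics/scene12.png

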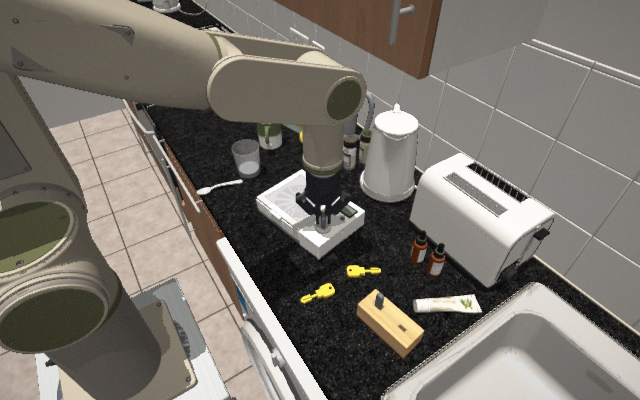

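```bash
python3 -m inch '{"travel":[[0,0,0],[0,0,0],[0,0,0],[0,0,0],[0,0,0],[0,0,0],[0,0,0],[0,0,0],[0,0,0],[0,0,0]],"twist":[[0,0,0],[0,0,0],[0,0,0],[0,0,0],[0,0,0],[0,0,0],[0,0,0],[0,0,0],[0,0,0],[0,0,0]]}'; python3 shot.py 13;  python3 - <<'E'
import cv2
s=cv2.imread("pics/scene13.png");cv2.imwrite("pics/c18.png",cv2.resize(s[170:265,270:370],None,fx=6,fy=6,interpolation=2))
s=cv2.imread("pics/wrist13.png");cv2.imwrite("pics/c19.png",cv2.resize(s[190:340,250:400],None,fx=4,fy=4,interpolation=2))
E
```

```text
clock: 17.35
ee_pos: [0.5006, 0.0544, 0.0702]
tool_rot: [42.2, 89.8, 11.5]
wrist_force: [-14.4, 0.2, 35.7]
opening: 0.088
{'clock': 17.35, 'qpos': array([  0.3414,   0.5095, 110.0672,   0.0382,  69.2418,  31.0168]), 'qvel': array([ 0.0995, -0.0803, -0.1648,  0.052 ,  0.004 , -0.0158]), 'joint_torque': array([ -1.215 , -31.4999, -36.6369,  -0.2264,  -5.6104,   0.0329]), 'ee_pos': array([0.5006, 0.0544, 0.0702]), 'tool_rot': array([42.1783, 89.815 , 11.4895]), 'wrist_force': array([-14.3519,   0.1882,  35.7093]), 'moment': array([0.0411, 2.7693, 0.0271]), 'opening': 0.0881774717194814}
```

View pics/c18.png

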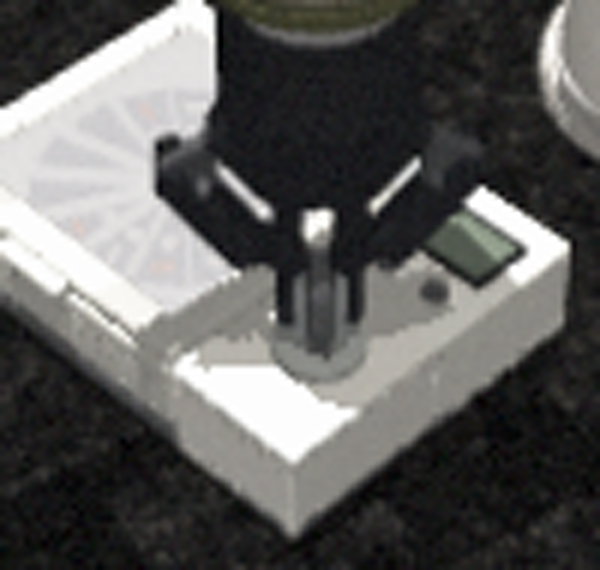

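View pics/c19.png

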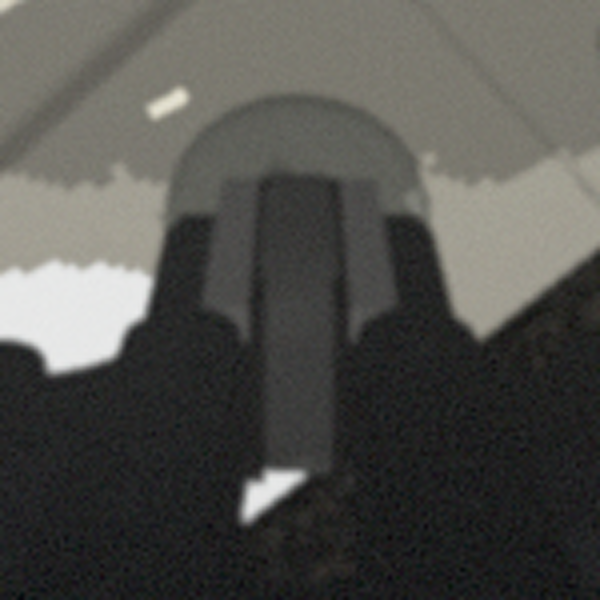

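```bash
python3 -m inch '{"travel":[[-0.5,0,0],[-1,0,0],[-1.5,0,0],[-2,0,0],[-2.5,0,0],[-3,0,0],[-3,0,0],[-3,0,0],[-3,0,0],[-3,0,0]],"twist":[[0,0,0],[0,0,0],[0,0,0],[0,0,0],[0,0,0],[0,0,0],[0,0,0],[0,0,0],[0,0,0],[0,0,0]]}'; python3 - <<'E'
from h import *
np.set_printoptions(precision=4,suppress=True)
s=manip.read_state();R=Ro.from_euler("xyz",s["tool_rot"],degrees=True).as_matrix();print(s,R)
E
```

```text
clock: 18.45
ee_pos: [0.5002, 0.0544, 0.0708]
tool_rot: [46.7, 89.8, 16.0]
wrist_force: [-3.2, 1.0, 13.8]
opening: 0.088
{'clock': 18.45, 'qpos': array([  0.3347,   0.4315, 110.0792,   0.0483,  69.328 ,  31.0165]), 'qvel': array([-0.0045,  0.0845,  0.0185,  0.0839, -0.0432,  0.0255]), 'joint_torque': array([ -0.8814, -39.7632, -40.592 ,  -0.3836,  -1.2565,   0.0534]), 'ee_pos': array([0.5002, 0.0544, 0.0708]), 'tool_rot': array([46.6754, 89.8324, 15.9766]), 'wrist_force': array([-3.1726,  0.9513, 13.7621]), 'moment': array([0.1751, 0.6768, 0.0507]), 'opening': 0.08801085387487481} [[ 0.0028  0.5105  0.8599]
 [ 0.0008  0.8599 -0.5105]
 [-1.      0.0021  0.002 ]]
```

```bash
python3 shot.py 14 >/dev/null; python3 - <<'E'
import cv2,numpy as np
from h import *
t=[]
for k in(5,6,7,10,11,12,13,14):
    t.append(cv2.resize(cv2.convertScaleAbs(cv2.imread(f"pics/wrist{k}.png")[225:315,300:350],alpha=2),None,fx=4,fy=6,interpolation=2))
cv2.imwrite("pics/c20.png",np.vstack([np.hstack(t[:4])]));cv2.imwrite("pics/c21.png",np.hstack(t[4:]))
st={"ee_pos":[0,0,0],"tool_rot":[0,0,0]}
for q in[(-.0347,-.011,.0045),(-.0317,-.011,.0045),(-.0347,-.011,-.0045),(-.0317,-.011,-.0045),(-.0347,.011,0),(-.0317,.011,0)]:print(q,proj("wrist",q,st))
E
```

```text
(-0.0347, -0.011, 0.0045) [335.46900573 312.00399355]
(-0.0317, -0.011, 0.0045) [335.22229108 307.60560628]
(-0.0347, -0.011, -0.0045) [315.5562596  312.01733936]
(-0.0317, -0.011, -0.0045) [315.75211555 307.61880937]
(-0.0347, 0.011, 0) [325.5257288  268.92717374]
(-0.0317, 0.011, 0) [325.49869286 265.30972764]
```

View pics/c20.png

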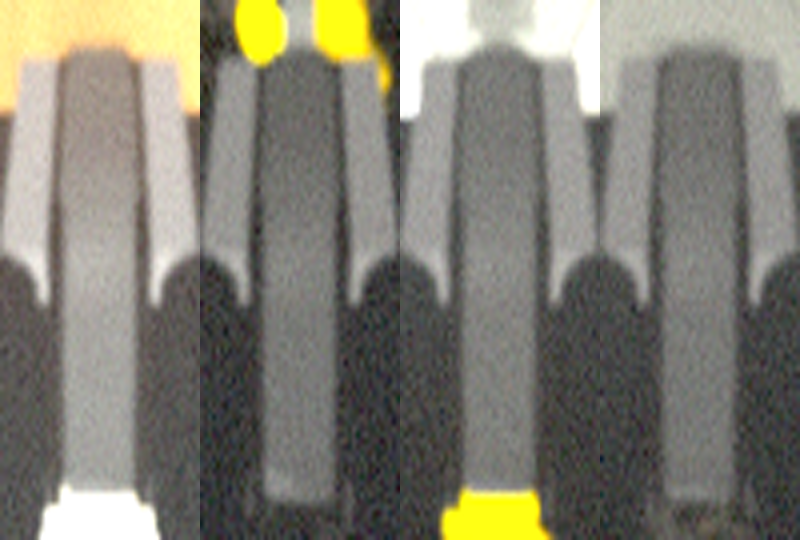

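View pics/c21.png

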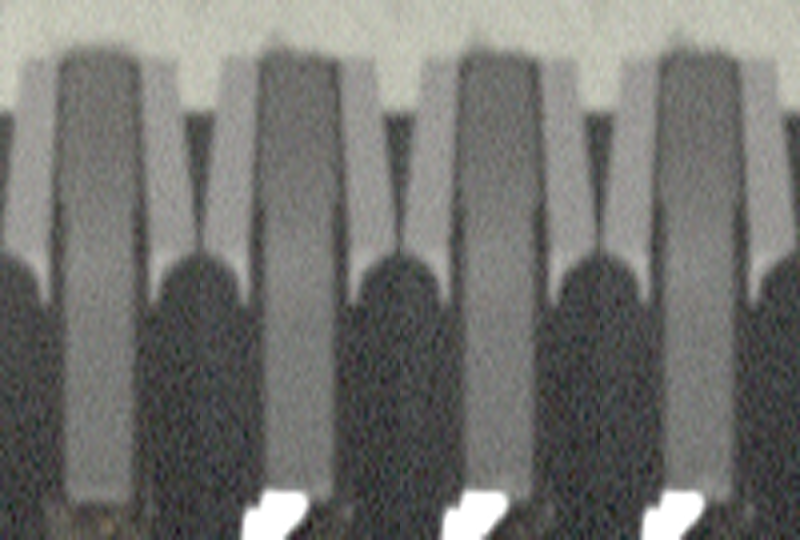

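```bash
python3 -m inch '{"travel":[[0,0,0],[0,0,0],[0,0,0],[0,0,0],[0,0,0],[0,0,0],[0,0,0],[0,0,0],[0,0,0],[0,0,0]],"twist":[[0.08,0,0],[0.16,0,0],[0.26,0,0],[0.36,0,0],[0.46,0,0],[0.56,0,0],[0.66,0,0],[0.74,0,0],[0.8,0,0],[0.84,0,0]]}'; python3 shot.py 15;  python3 - <<'E'
import cv2
s=cv2.imread("pics/scene15.png");cv2.imwrite("pics/c22.png",cv2.resize(s[170:265,270:370],None,fx=6,fy=6,interpolation=2))
s=cv2.imread("pics/wrist15.png");cv2.imwrite("pics/c23.png",cv2.resize(s[190:340,250:400],None,fx=4,fy=4,interpolation=2))
E
```

```text
clock: 19.55
ee_pos: [0.5009, 0.0533, 0.0711]
tool_rot: [63.4, 89.7, -15.6]
wrist_force: [-1.0, -4.0, 12.0]
opening: 0.091
{'clock': 19.55, 'qpos': array([  0.2888,   0.4234, 110.0494,  -0.0737,  69.284 ,  79.2729]), 'qvel': array([-0.0435,  0.0411,  0.056 , -0.0331,  0.0105, 21.6706]), 'joint_torque': array([  1.8224, -39.5   , -39.6119,   1.653 ,  -0.4575,  -0.2389]), 'ee_pos': array([0.5009, 0.0533, 0.0711]), 'tool_rot': array([ 63.4082,  89.7473, -15.55  ]), 'wrist_force': array([-1.0188, -4.0008, 11.9729]), 'moment': array([-0.8425,  0.1724,  0.2397]), 'opening': 0.09071129652195932}
```

View pics/c22.png

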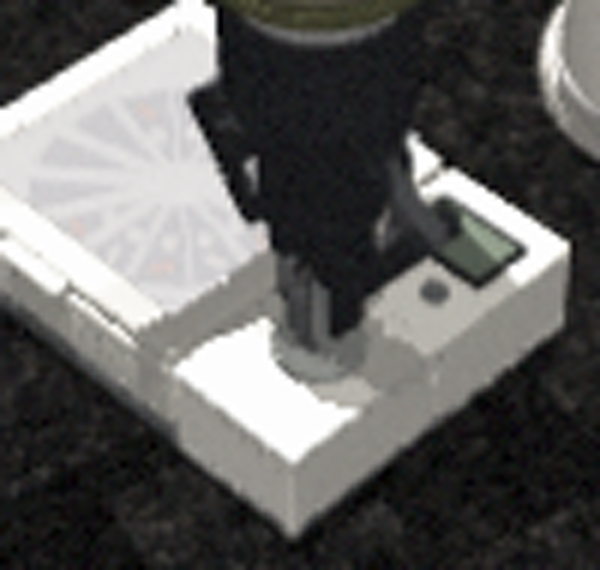

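View pics/c23.png

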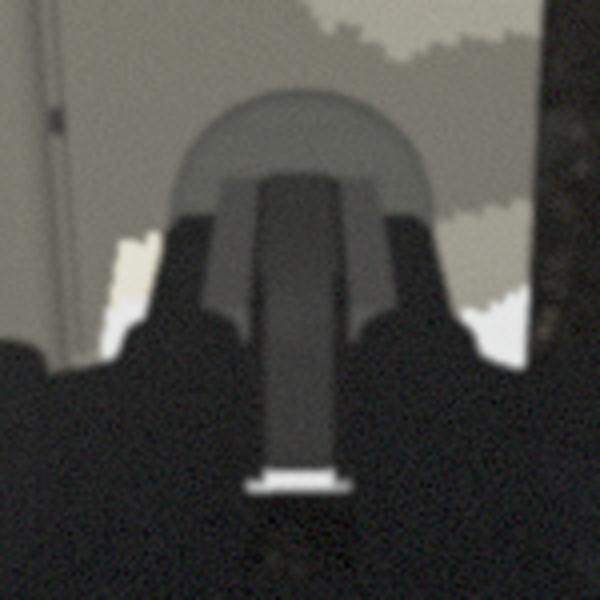

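```bash
python3 -m inch '{"travel":[[0,0,0],[0,0,0],[0,0,0],[0,0,0],[0,0,0],[0,0,0],[0,0,0],[0,0,0],[0,0,0],[0,0,0]],"twist":[[0,0,0],[0.04,0,0],[0.08,0,0],[0.12,0,0],[0.16,0,0],[0.16,0,0],[0.16,0,0],[0.16,0,0],[0.16,0,0],[0.16,0,0]]}'; python3 shot.py 16;  python3 - <<'E'
import cv2
s=cv2.imread("pics/scene16.png");cv2.imwrite("pics/c24.png",cv2.resize(s[150:265,240:380],None,fx=5,fy=5,interpolation=2))
s=cv2.imread("pics/wrist16.png");cv2.imwrite("pics/c25.png",cv2.resize(s[190:340,250:400],None,fx=4,fy=4,interpolation=2))
E
```

```text
clock: 20.65
ee_pos: [0.501, 0.0531, 0.0712]
tool_rot: [68.6, 89.7, -19.4]
wrist_force: [-1.9, -5.3, 13.8]
opening: 0.092
{'clock': 20.65, 'qpos': array([  0.2798,   0.4203, 110.0451,  -0.0949,  69.2868,  88.2987]), 'qvel': array([-0.0048, -0.0944, -0.0029,  0.0981, -0.0014, -0.0368]), 'joint_torque': array([  2.2242, -39.3393, -39.5131,   2.0344,  -0.5456,   0.3002]), 'ee_pos': array([0.501 , 0.0531, 0.0712]), 'tool_rot': array([ 68.5601,  89.7368, -19.4254]), 'wrist_force': array([-1.8771, -5.251 , 13.7599]), 'moment': array([-1.1058,  0.25  ,  0.2839]), 'opening': 0.09157680530872424}
```

View pics/c24.png

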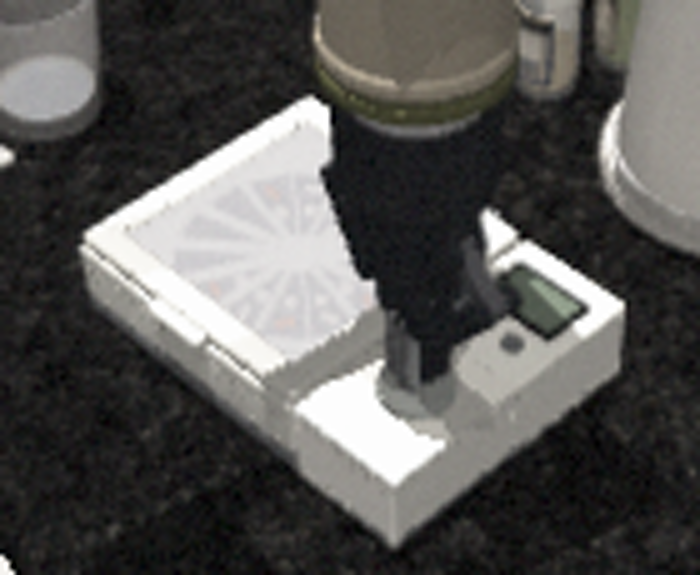

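View pics/c25.png

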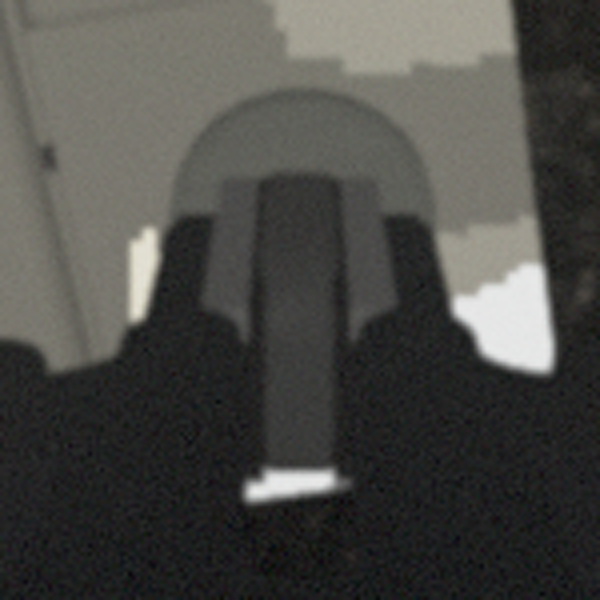

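```bash
python3 -m inch '{"travel":[[0,0,0],[0,0,0],[0,0,0],[0,0,0],[0,0,0],[0,0,0],[0,0,0],[0,0,0],[0,0,0],[0,0,0]],"twist":[[0,0,0],[0,0,0],[0,0,0],[0,0,0],[0,0,0],[0,0,0],[0,0,0],[0,0,0],[0,0,0],[0,0,0]]}'; python3 shot.py 17; python3 - <<'E'
from h import *
import json,cv2
st=json.load(open("pics/w17.json"))
a=cv2.imread("pics/scene17.png");cv2.imwrite("pics/c26.png",cv2.resize(a[205:255,290:360],None,fx=11,fy=11,interpolation=2))
E
```

```text
clock: 21.75
ee_pos: [0.501, 0.0531, 0.0712]
tool_rot: [68.3, 89.7, -19.7]
wrist_force: [-2.1, -4.9, 13.6]
opening: 0.091
{'clock': 21.75, 'qpos': array([  0.2781,   0.4217, 110.0448,  -0.0967,  69.2854,  88.2981]), 'qvel': array([ 0.046 ,  0.0693,  0.0531,  0.0274, -0.0028, -0.0791]), 'joint_torque': array([  2.2226, -39.3394, -39.5134,   2.0338,  -0.5456,   0.3003]), 'ee_pos': array([0.501 , 0.0531, 0.0712]), 'tool_rot': array([ 68.252 ,  89.7358, -19.7339]), 'wrist_force': array([-2.0545, -4.9498, 13.5723]), 'moment': array([-1.0831,  0.2806,  0.2661]), 'opening': 0.09092274661216011}
```

View pics/c26.png

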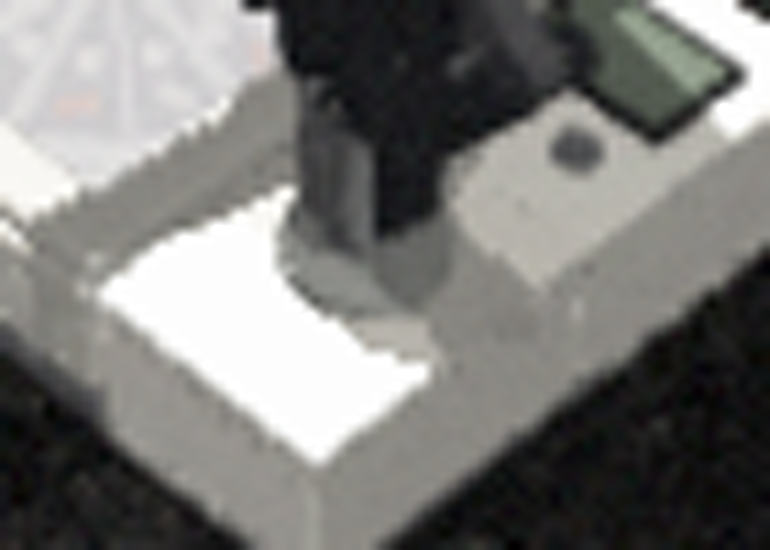

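View pics/scene17.png

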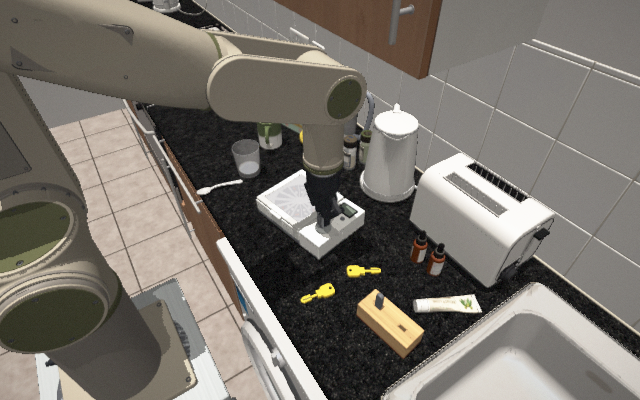

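```bash
python3 -c "
from bench import manip
print(manip.sign_off())
s=manip.read_state();print(s['clock'],s['ee_pos'],s['wrist_force'],s['opening'])"
```

```text
the job is handed in; nothing more can be done
None
the job is handed in; nothing more can be done
```

The job is handed in at about 22 s of the 58 s. The lid is pressed shut, and the dispenser's key is in the lock. The arm is still gripping the key and holding it turned clockwise. The hand-in gave no verdict.

- **Lid:** I pressed the front edge down until the tool stopped at z = 61 mm under about 26 N. Later pictures show it flush.
- **Key turn:** The gripper turned 1.75 rad. Allowing for the 0.15 rad of play, the plug should be at or very near its 1.57 stop. I had no direct reading of the plug angle. Over the last second the pose held steady, with about 0.3 N m of turning resistance and a 110 N grip setting.
- **Other things:** The last overview picture shows the other key still in the block, the yellow look-alikes untouched, and everything else in view where it was. I judged that by eye only.
- **Unsettled check:** At the hard stop of the push, the tool sat about 4 mm lower than expected for a seated key. It rose back to the expected height during the turn, which puts the shoulder at about 63.8 mm against the 64 mm plate. The pictures show the key did not slip more than about 1 mm in the grip. I think the shoulder first sank into the keyhole's funnel and rode out again, but I did not confirm this. If I am wrong, the key could be standing close to the 4 mm height limit.

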